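# Take an unscrewed e-bike battery module apart for recycling

### The arm

A 7-joint arm with a two-finger parallel gripper is mounted at the origin on the work surface. World frame = base frame: x ahead of the robot, y to its left, z up, the work surface at z = 0. Lengths are in m, angles in degrees, forces in N, time in s.
With the tool pointing down it reaches from about 0.425 to 0.875 m from the base axis. Payload 4.7 kg.
Tool frame: the origin (TCP) lies at the very end of the fingers, on their centre line; the grasp point (between the pads) lies 19 mm behind it; z points along the fingers, y is the direction in which the jaws open and shut (so a half turn about z gives the same grasp; the last joint's range is limited). The gripper opens to 87 mm and grips with 3 to 60 N. Pads are 19 mm wide; open, the fingers measure 117 mm over their backs; the gripper's body (75 mm by 190 mm) begins 51 mm behind the grasp point.
Start: joints at [-63.306, 18.392, -4.016, 83.108, 1.295, 78.541, -3.26], TCP at [0.284, 0.585, 0.223] pointing down, gripper open.
Joint ranges: [-163.93, 163.93], [-17.29, 119.83], [-79.2, 71.16], [3.27, 140.29], [-89.18, 269.18], [5.43, 117.66], [-154.24, 154.24]. Speed limits (degrees/s): [147.25, 147.25, 180, 180, 180, 180, 180].

### API

Orientations are given as [roll, pitch, yaw] about the fixed x, y, z axes, in that order (R = Rz(yaw) Ry(pitch) Rx(roll)).
In Python, from cell import sensors, imaging, ticket gives the robot as it stands.
- The arm moves only by the tool carry_out, never from a script. Its argument "plan" is a list of rows, each an object of numbers: "fingers": the closure, from -1 (fully open) to 1 (shut); "dx", "dy", "dz": the shift along the tool's x, y, z normalised to -1 to 1, where 1 is 0.03 m; "rx", "ry", "rz": the turn, a rotation vector about the tool's x, y, z normalised to -1 to 1, where 1 is 10 degrees. A call has 1 to 12 rows; each row shifts and turns the commanded pose from where the row before left it, along the tool's axes as they then stand; what a row does not reach is not made up. A row lasts 1/8 s, in which the tool goes at most 62.5 mm and 10.7 degrees, less where a joint would pass 70% of its speed; a pose out of reach is approached as far as the arm can. A call with a number of a shift or a turn outside -1 to 1 is refused whole. A call with a gripper value outside its range is refused whole. The fingers move at their own pace and stop on an object; "force" is the grip in N (left out, the last holds). Time passes only in rows, so rows that do not move let the fingers close. It gives the time, the measured TCP pose, the force and the opening at its end, in the units of the state.
- sensors.get_obs(): the state, without advancing time (a new reading comes with each control period).
- imaging.read_camera(name): name is "scene" or "top"; returns a dict with "color" (480x640x3 uint8, red, green, blue), "mtx" (3x3 intrinsics, pixels), "extrinsics" (4x4, takes a point from world to camera coordinates). Camera axes: x right, y down, z forward; pixel columns grow to the right and rows downward; lengths in m; the calibration is good to about 2 mm. A picture is of the moment at which its call begins. There is no depth.
- ticket.sign_off(): hands the job in, once; it reports no verdict.
The state is a dict: "time_s": time; "qpos": joint angles; "joint_velocities": joint speeds; "effort": joint torques, N m; "tool_pos": TCP position; "tool_rot": TCP orientation; "force": force on the tool from outside, world axes, zero at the start; "wrist_torque": the same for the moment, N m; "grip_width": finger opening in m.
Only numpy, scipy, OpenCV 4.12 (cv2) and the standard library are available. Lean on these libraries where they do the work, as an engineer would, in place of code of your own. Each camera call takes 0.05 s, during which the arm holds its last target.

### The job

The battery module standing in the middle of the teak board is unscrewed: take it apart from the top down, one part at a time, and lay the green circuit board in the blue tray, then the black plastic carrier in the yellow tray, then stand the cell block upright between the lips of the clamped steel holder, and last lay the finned aluminium plate in the grey tray. Set each part down gently, flat and right way up inside its place, never drop a part or tip the cell block, and leave the red tester and the pale green cap where they lie.

Things in the scene. Friction and masses are not known exactly. Their poses are not given: they have to be found in the camera images.
- pcb_mid (a point): Top of the stack, loose: green circuit board 36 (x) x 64 (y) mm, on feet, its top face 6 mm up; on it an aluminium block 28 (x) x 44 (y) x 13 mm high, and a white connector at the +y end. 19 mm high in all, 40 to 85 g. Point: middle of the board outline, 9.5 mm above its underside; z up. The block's centre lies 4 mm towards -y. Grip across the block (or the board).
- carrier_mid (a point): Second in the stack: flat black plastic carrier, a block 52 (x) x 84 (y) x 12 mm, 40 to 85 g. The point is its centre; z up, y along the length. It rests loose on the cell block and stands out 3 mm beyond it on each long side.
- cells_mid (a point): Third in the stack, loose on the plate: cell block, ten upright teal round cells (2 x 5) between two white frames, a block 46 (x) x 116 (y) x 76 mm high, 0.6 to 0.83 kg. Point: its centre, 38 mm up; z up, y along the length. Can be gripped at any height across the 46 mm.
- base_mid (a point): Bottom of the stack: bare aluminium base plate with fins below, 56 (x) x 150 (y) x 16 mm, 0.14 to 0.28 kg, lying on the teak board (its top 20 mm above the table). The point is its centre, half-way up (8 mm above the board); z up, y along the length. Grip across the 56 mm.
- tray_blue_in (a point): Blue open plastic tray, fixed, outside 126 (x) x 200 (y) x 30 mm high, inside 118 x 192 mm, walls and floor 4 mm. The point is the middle of its inner floor, 24 mm above the table and 26 mm below the rim; z up, y along its length.
- tray_yellow_in (a point): Yellow tray, otherwise the same as the blue one; the point is the middle of its inner floor.
- tray_grey_in (a point): Grey tray, otherwise the same as the blue one; the point is the middle of its inner floor.
- holder_in (a point): Shallow steel cell holder, fixed to the teak board's far edge by a toggle clamp with red grip (on its +x side, up to 46 mm above the board). Inside 62 (x) x 134 (y) mm, floor 3 mm thick; lips all round, 3 mm thick, stand 14 mm above the floor. Point: middle of its floor, 23 mm above the table; z up. The cell block goes in with its length along y, 8 mm to spare at each side, 9 at each end.
- tester_mid (a point): Red handheld tester lying face up, 86 (x) x 190 (y) x 34 mm (43 mm over its dial), 0.38 kg, loose. The point is the centre of its case, 17 mm above the teak board. Leave it alone.
- cap_mid (a point): Pale green round cell cap, 54 mm across, 29 mm high, 35 g, loose, between the stack and the holder. The point is its centre, half-way up. Leave it alone.
Things that resemble listed ones, but are neither listed nor needed, are in the scene too. Of the things that look like the part that bears cells_mid, the larger one is meant. There is more than one size of the part that bears pcb_mid; the job needs the larger.

How it is judged:
By the outcome, as a careful person would: the job done as asked, in the order asked, and still so for the second after the job is handed in, with the robot touching nothing.
It also fails if it takes over 115 s, if anything falls off the work surface, if the arm or the gripper's body presses on something with over 40 N, if the wrist force passes 120 N, or if a joint passes its speed limit or range.

## Working session

There is one attempt and no reset: what is moved stays moved. The work goes in short steps, Python scripts to look and compute and a tool call to move; the robot and the scene stay as the last step left them, time stands still between calls to the robot, and variables do not carry over. Pictures are saved under pics/ and viewed, and the job is handed in when it is done.

Besides the shell and the picture viewer there is one more tool, called after "Emit:" by a JSON object that holds its "api" and its "payload". carry_out: Moves the arm, as the interface text tells. Scaled input: -1 to 1 covers 0.03 m each way for a shift and 10 degrees each way for a turn. Its arguments: {"type":"object","properties":{"plan":{"type":"array"},"force":{"type":"number"}},"required":["plan"]}

```bash
ls; mkdir -p pics; python3 - <<'E'
from cell import sensors, imaging, ticket
import cv2, numpy as np
o=sensors.get_obs(); print(o)
for n in ("scene","top"):
    r=imaging.read_camera(n); cv2.imwrite(f"pics/{n}0.png",r["color"][:,:,::-1]); print(n,np.round(r["mtx"],1).tolist(),np.round(r["extrinsics"],4).tolist())
    E=r["extrinsics"];print("campos",-E[:3,:3].T@E[:3,3])
E
```

```text
pics
{'time_s': 0.0, 'qpos': array([-63.30744988,  18.43996469,  -4.01611851,  83.17523151,
         1.29514762,  78.54009883,  -3.25955152]), 'joint_velocities': array([ 0.09226352, -0.0644014 ,  0.05691668, -0.05339283, -0.03356992,
       -0.03400506,  0.05599953]), 'effort': array([-9.25181621e-05, -4.91290355e+01, -4.03938163e-01, -3.12535357e+01,
       -6.38991455e-02,  4.35043126e-02,  1.61485837e-04]), 'tool_pos': array([0.28356414, 0.58427068, 0.22144844]), 'tool_rot': array([-1.79889959e+02,  5.68645887e-03,  1.54118247e+02]), 'force': array([-0.07488456, -0.48750429,  0.49868087]), 'wrist_torque': array([ 0.04885373, -0.01722684,  0.01750154]), 'grip_width': 0.0872312600434251}
scene [[474.8, 0.0, 320.5], [0.0, 474.8, 237.1], [0.0, 0.0, 1.0]] [[0.7263, 0.6873, -0.0114, -0.3873], [0.4594, -0.4977, -0.7357, -0.1421], [-0.5114, 0.5291, -0.6772, 1.3552], [0.0, 0.0, 0.0, 1.0]]
campos [ 1.03957929 -0.5215391   0.80879096]
top [[611.3, 0.0, 311.9], [0.0, 611.3, 237.8], [0.0, 0.0, 1.0]] [[-0.02, -0.9997, -0.0161, 0.0187], [-0.9908, 0.022, -0.1336, 0.5187], [0.1339, 0.0133, -0.9909, 1.5757], [0.0, 0.0, 0.0, 1.0]]
campos [ 0.30322996 -0.0136128   1.63094679]
```

View pics/scene0.png

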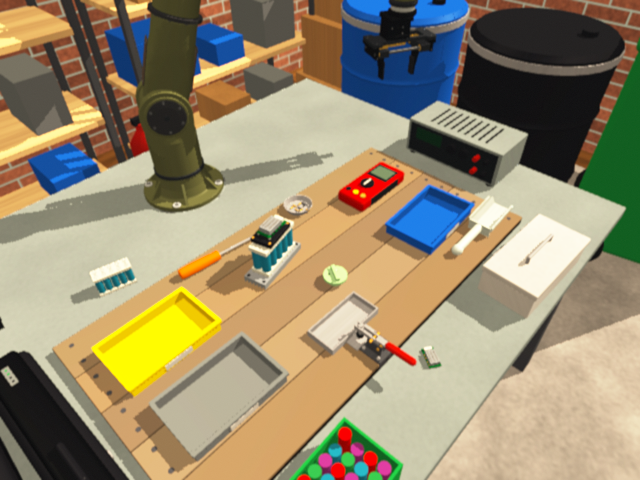

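View pics/top0.png

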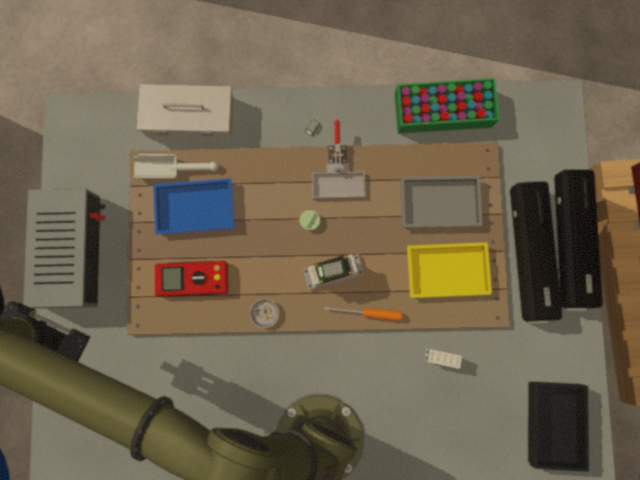

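The scene view shows the stack at (272,245), blue tray at (430,217), yellow at (157,340), grey at (220,390), holder at (343,320) and cap at (335,274). The top view shows the stack at (334,270), turned somewhat, and the holder at (339,185). Next I'll zoom in.

```bash
python3 - <<'E'
import cv2, numpy as np
a=cv2.imread("pics/top0.png"); s=cv2.imread("pics/scene0.png")
A=cv2.resize(a[130:310,290:380],None,fx=6,fy=6,interpolation=cv2.INTER_CUBIC)[:1080]
A=cv2.resize(a[235:305,290:380],None,fx=7,fy=7,interpolation=cv2.INTER_CUBIC)
cv2.imwrite("pics/topz.png",A)
B=cv2.resize(s[205:295,230:320],None,fx=6.5,fy=6.5,interpolation=cv2.INTER_CUBIC)
cv2.imwrite("pics/scez.png",B)
cv2.imwrite("pics/hold.png",np.hstack([cv2.resize(a[110:230,290:380],(420,560),interpolation=cv2.INTER_CUBIC),cv2.resize(s[280:380,300:360],(336,560),interpolation=cv2.INTER_CUBIC)]))
E
```

```text
(no output)
```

View pics/topz.png

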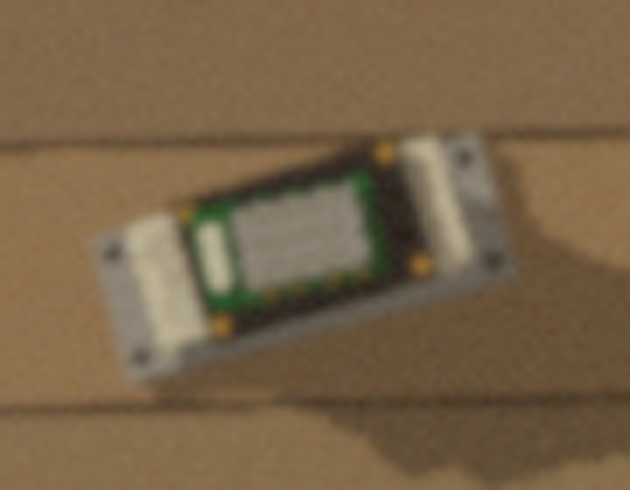

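View pics/scez.png

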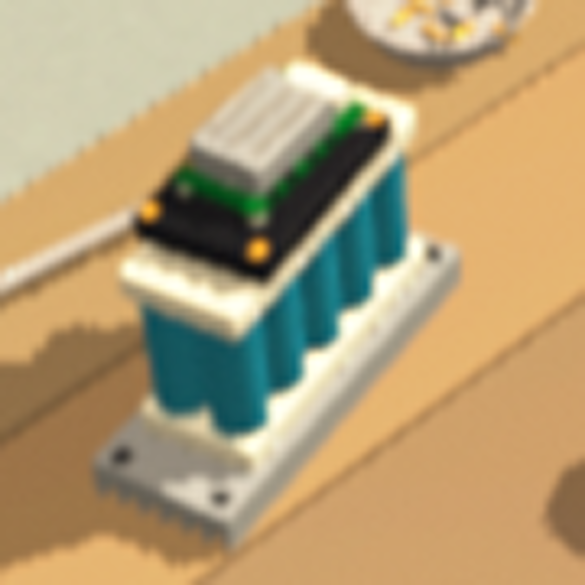

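View pics/hold.png

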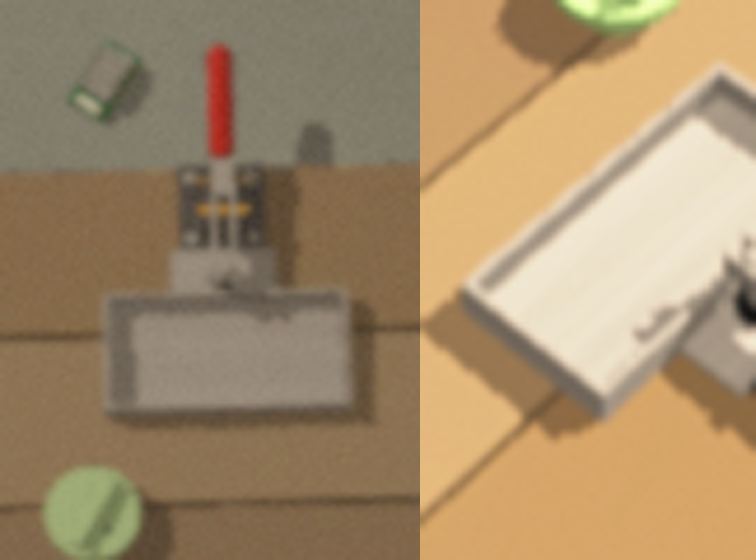

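```bash
cat > h.py <<'E'
import cv2, numpy as np
K={};EX={}
K["scene"]=None
def load():
    from cell import imaging
    return {n:imaging.read_camera(n) for n in("scene","top")}
def save():
    d=load(); np.savez("last.npz",**{f"{n}_{k}":v for n in d for k,v in d[n].items()}); return d
def old():
    z=np.load("last.npz"); return {n:{k:z[f"{n}_{k}"] for k in("color","mtx","extrinsics")} for n in("scene","top")}
def ray(c,uv):
    E=c["extrinsics"];R=E[:3,:3];o=-R.T@E[:3,3]
    d=R.T@np.linalg.inv(c["mtx"])@np.array([uv[0],uv[1],1.]);return o,d/np.linalg.norm(d)
def onz(c,uv,z):
    o,d=ray(c,uv);return o+d*(z-o[2])/d[2]
def proj(c,P):
    p=c["extrinsics"][:3]@np.append(P,1);p=c["mtx"]@p;return p[:2]/p[2]
def tri(d,ut,us):
    P=[d[n]["mtx"]@d[n]["extrinsics"][:3] for n in("top","scene")]
    X=cv2.triangulatePoints(P[0],P[1],np.array(ut,float).reshape(2,1),np.array(us,float).reshape(2,1)).ravel();X=X[:3]/X[3]
    e=[np.linalg.norm(proj(d[n],X)-u) for n,u in(("top",ut),("scene",us))]
    return X,e
def blobs(m,mn=1):
    n,l,s,c=cv2.connectedComponentsWithStats(m.astype(np.uint8)*255,connectivity=8)
    return [(s[i],c[i],l==i) for i in range(1,n) if s[i,4]>=mn]
def wcent(w,win):
    x0,y0,x1,y1=win; ww=w[y0:y1,x0:x1]; yy,xx=np.mgrid[y0:y1,x0:x1]; return np.array([(ww*xx).sum(),(ww*yy).sum()])/ww.sum()
E
python3 - <<'E'
from h import *
d=save()
rng={"blue":((100,120,60),(125,255,255)),"yellow":((22,150,80),(35,255,255))}
for n in d:
    hsv=cv2.cvtColor(d[n]["color"],cv2.COLOR_RGB2HSV)
    for k,(lo,hi) in rng.items():
        for s,c,m in blobs(cv2.inRange(hsv,lo,hi),400):
            r=cv2.minAreaRect(np.argwhere(m)[:,::-1].astype(np.float32)); print(n,k,s,c.round(1),[np.round(x,1) for x in r])
    # orange dots in stack
    win=(290,235,380,305) if n=="top" else (230,205,320,295)
    m=np.zeros(hsv.shape[:2],bool);x0,y0,x1,y1=win
    C=d[n]["color"].astype(float)
    o=cv2.inRange(hsv,(8,140,120),(25,255,255))>0; m[y0:y1,x0:x1]=o[y0:y1,x0:x1]
    for s,c,mm in blobs(m): print(n,"or",s,c.round(2))
    g=cv2.inRange(hsv,(45,60,60),(85,255,255))>0; m[:]=0;m[y0:y1,x0:x1]=g[y0:y1,x0:x1]
    for s,c,mm in blobs(m,4): print(n,"green",s,c.round(2))
E
```

```text
scene blue [342   0  49  25 851] [366.6   9.2] [array([366.,  12.]), array([24., 48.]), np.float64(90.0)]
scene blue [ 410    0   58   28 1206] [437.6  12.4] [array([438.5,  13.5]), array([57., 27.]), np.float64(0.0)]
scene blue [131  18  19  46 449] [140.5  34.8] [array([140. ,  40.5]), array([45., 18.]), np.float64(90.0)]
scene blue [ 341   19  124  100 6880] [400.1  72.5] [array([401.3,  69.6]), array([121.7,  96.2]), np.float64(2.4)]
scene blue [ 194   23   50   52 1596] [217.4  45. ] [array([219.2,  49.4]), array([48. , 51.7]), np.float64(2.9)]
scene blue [105  27  33  59 916] [120.7  54.4] [array([121.5,  57.5]), array([61.1, 17.2]), np.float64(73.1)]
scene blue [  28  143   71   51 2116] [ 62.3 167.5] [array([ 63.7, 165.7]), array([40.9, 60.2]), np.float64(65.6)]
scene blue [ 385  185   89   69 3334] [428.3 218.2] [array([429. , 216.5]), array([53. , 81.3]), np.float64(45.0)]
scene yellow [  91  286  131  111 6969] [156.2 338.9] [array([157.7, 336.4]), array([ 65.9, 121.3]), np.float64(52.1)]
scene or [292 205   3   3   5] [293.2 205.8]
scene or [300 209   2   1   2] [300.5 20
[... 176 characters left out ...]
9.2 243. ]
scene green [275 221  11  11  36] [280.36 225.67]
scene green [257 231  18   8  58] [265.31 234.02]
top blue [ 154  179   80   54 3791] [193.1 206. ] [array([192.9, 205.9]), array([49.4, 78. ]), np.float64(85.9)]
top yellow [ 407  242   85   56 4374] [448.8 269.9] [array([449. , 269.8]), array([53.3, 83. ]), np.float64(87.5)]
top or [344 256   2   2   4] [344.5 256.5]
top or [316 265   1   1   1] [316. 265.]
top or [349 272   2   2   4] [349.5 272.5]
top or [321 281   2   2   3] [321.33 281.33]
top green [339 259   4   6  12] [341.08 261.08]
top green [318 264   6   4  16] [320.44 265.12]
top green [343 271   2   3   6] [343.5 272. ]
top green [319 276   8   3  17] [322.82 277.29]
```

```bash
python3 - <<'E'
from h import *
d=old()
def cen(n,c,r=3):
    C=d[n]["color"].astype(float); w=np.clip(C[...,0]-C[...,2]-30,0,None)*(C[...,0]-C[...,1]*1.0>15)
    x,y=int(round(c[0])),int(round(c[1])); return wcent(w,(x-r,y-r,x+r+1,y+r+1))
T=[cen("top",c) for c in((344.5,256.5),(316,265.3),(349.5,272.5),(321.3,281.3))]
S=[cen("scene",c) for c in((269.2,243),(286.8,222.8),(252.75,236.75))]
print(np.round(T,2),np.round(S,2))
for a,b in zip(T,S):
    X,e=tri(d,a,b);print("tri",X.round(4),np.round(e,2))
Q=np.array([onz(d["top"],t,.124) for t in T]);print(Q.round(4),"mid",Q.mean(0).round(4))
v=Q[1]+Q[3]-Q[0]-Q[2]; u=Q[0]+Q[1]-Q[2]-Q[3]
print("yaw from y",np.degrees(np.arctan2(-v[0],v[1])),"from x",np.degrees(np.arctan2(u[1],u[0])),np.linalg.norm(v)/2,np.linalg.norm(u)/2)
S3=np.array([onz(d["scene"],t,.124) for t in S]);print("scene",S3.round(4))
E
```

```text
[[344.4  255.22]
 [315.14 263.49]
 [349.74 272.4 ]
 [321.11 281.16]] [[269.29 242.94]
 [287.5  222.95]
 [252.01 236.19]]
tri [ 0.4604 -0.0738  0.128 ] [0.52 1.02]
tri [ 0.4412 -0.0016  0.1263] [0.76 1.42]
tri [ 0.4178 -0.0855  0.1285] [0.38 0.73]
[[ 0.4616 -0.0729  0.124 ]
 [ 0.4426 -0.      0.124 ]
 [ 0.4187 -0.0849  0.124 ]
 [ 0.3986 -0.0139  0.124 ]] mid [ 0.4304 -0.0429  0.124 ]
yaw from y 15.200648614695314 from x 16.55872454775273 0.07456281140907958 0.04529951825171664
scene [[ 0.4558 -0.0729  0.124 ]
 [ 0.4375 -0.0025  0.124 ]
 [ 0.4129 -0.0839  0.124 ]]
```

```bash
python3 - <<'E'
from h import *
d=old()
T=[(344.6,256.3),(315.7,265.0),(349.7,272.3),(321.1,281.0)]
S=[(269.4,242.9),(287.3,222.9),(252.7,237.0)]
for a,b in zip(T,S):
    X,e=tri(d,a,b);print("tri",X.round(4),np.round(e,2))
for z in (.124,.126):
    Q=np.array([onz(d["top"],t,z) for t in T]);print(Q.round(4),"mid",Q.mean(0).round(4))
v=Q[1]+Q[3]-Q[0]-Q[2]; u=Q[0]+Q[1]-Q[2]-Q[3]
print("yaw from y",np.degrees(np.arctan2(-v[0],v[1])),"from x",np.degrees(np.arctan2(u[1],u[0])),np.linalg.norm(v)/2,np.linalg.norm(u)/2)
S3=np.array([onz(d["scene"],t,.125) for t in S]);print("scene",S3.round(4),S3[1:].mean(0))
def zt(p,z):return onz(d["top"],((p[0]+.5)/7-.5+290,(p[1]+.5)/7-.5+235),z)
def zs(p,z):return onz(d["scene"],((p[0]+.5)/6.5-.5+230,(p[1]+.5)/6.5-.5+205),z)
# base plate corners top view at z=.036
print("plate top", [zt(p,.036).round(4) for p in ((92,240),(480,132),(518,270),(132,383))])
print("holes top", [zt(p,.036).round(4) for p in ((112,252),(465,158),(496,261),(140,356))])
print("holes scene", [zs(p,.036).round(4) for p in ((122,456),(221,497),(433,254))])
print("block top z.143", [zt(p,.143).round(4) for p in ((230,209),(359,181),(374,261),(246,290))])
print("block scene", [zs(p,.143).round(4) for p in ((270,70),(338,104),(258,180),(190,145))])
E
```

```text
tri [ 0.4583 -0.0736  0.1264] [0.19 0.36]
tri [ 0.4383 -0.002   0.1246] [0.32 0.6 ]
tri [ 0.4185 -0.0852  0.1262] [0.23 0.44]
[[ 0.4589 -0.0733  0.124 ]
 [ 0.4388 -0.0014  0.124 ]
 [ 0.4189 -0.0848  0.124 ]
 [ 0.399  -0.0138  0.124 ]] mid [ 0.4289 -0.0433  0.124 ]
[[ 0.4587 -0.0733  0.126 ]
 [ 0.4386 -0.0014  0.126 ]
 [ 0.4188 -0.0847  0.126 ]
 [ 0.3989 -0.0138  0.126 ]] mid [ 0.4287 -0.0433  0.126 ]
yaw from y 15.639890719418895 from x 16.732037310004042 0.0741313107218111 0.04157196993864203
scene [[ 0.4567 -0.0733  0.125 ]
 [ 0.4379 -0.0034  0.125 ]
 [ 0.4169 -0.0852  0.125 ]] [ 0.42738263 -0.04430828  0.125     ]
plate top [array([0.4373, 0.0335, 0.036 ]), array([ 0.4747, -0.1125,  0.036 ]), array([ 0.4227, -0.1251,  0.036 ]), array([0.3837, 0.0196, 0.036 ])]
holes top [array([0.4327, 0.0261, 0.036 ]), array([ 0.4651, -0.1066,  0.036 ]), array([ 0.4263, -0.117 ,  0.036 ]), array([0.3937, 0.0164, 0.036 ])]
holes scene [array([ 0.4232, -0.1159,  0.036 ]), array([ 0.4622, -0.1054,  0.036 ]), array([0.4296, 0.0264, 0.036 ])]
block top z.143 [array([ 0.4381, -0.018 ,  0.143 ]), array([ 0.447 , -0.0632,  0.143 ]), array([ 0.4189, -0.0677,  0.143 ]), array([ 0.4098, -0.0229,  0.143 ])]
block scene [array([ 0.4095, -0.0236,  0.143 ]), array([ 0.4391, -0.0201,  0.143 ]), array([ 0.4476, -0.0635,  0.143 ]), array([ 0.4185, -0.0671,  0.143 ])]
```

```bash
python3 - <<'E'
import cv2, numpy as np
a=cv2.imread("pics/top0.png"); s=cv2.imread("pics/scene0.png")
def z(im,x0,y0,w,h,f): return cv2.resize(im[y0:y0+h,x0:x0+w],None,fx=f,fy=f,interpolation=cv2.INTER_CUBIC)
cv2.imwrite("pics/ty.png",np.vstack([z(a,145,170,100,75,4),z(s,380,180,100,75,4)]))
cv2.imwrite("pics/tg.png",z(a,395,170,105,135,4.4))
cv2.imwrite("pics/sg.png",z(s,80,280,215,180,3.3))
E
```

```text
(no output)
```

View pics/ty.png

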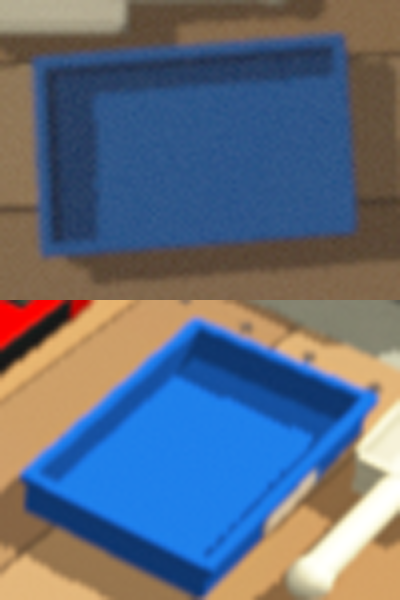

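View pics/tg.png

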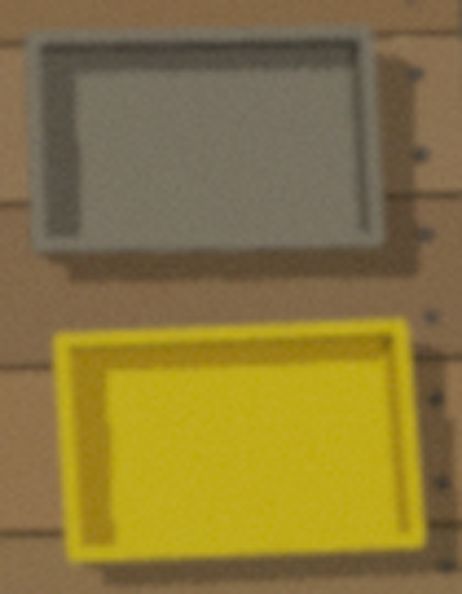

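View pics/sg.png

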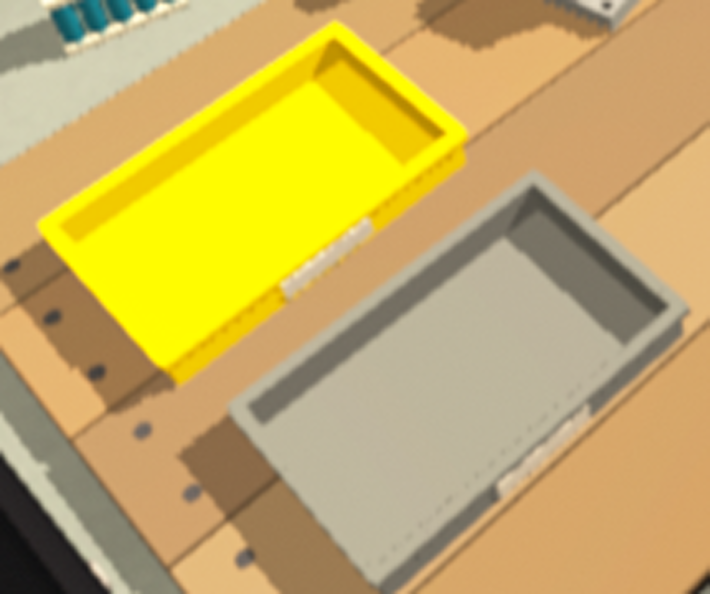

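The rim corners are clear in both views, so I can measure the trays and holder from them.

```bash
python3 - <<'E'
from h import *
d=old()
def un(p,o,f): return ((p[0]+.5)/f-.5+o[0],(p[1]+.5)/f-.5+o[1])
# order: (+x+y),(+x-y),(-x-y),(-x+y)
items={
"blue":([un(p,(145,170),4) for p in((36,58),(343,36),(357,234),(44,256))],[un((p[0],p[1]-300),(380,180),4) for p in((376,395),(205,572),(22,478),(198,320))],.05),
"grey":([un(p,(395,170),4.4) for p in((26,34),(373,28),(384,244),(36,250))],[un(p,(80,280),3.3) for p in((686,308),(382,580),(232,406),(534,175))],.05),
"yellow":([un(p,(395,170),4.4) for p in((54,335),(407,320),(426,547),(70,562))],[un(p,(80,280),3.3) for p in((467,133),(177,375),(40,225),(337,22))],.05),
"holder":([un(p,(290,110),14/3) for p in((104,293),(348,290),(353,409),(107,413))],[None,un((603-420,408),(300,280),5.6),un((467-420,288),(300,280),5.6),un((722-420,66),(300,280),5.6)],.037)}
for k,(T,S,z) in items.items():
    Z=[tri(d,a,b)[0][2] for a,b in zip(T,S) if b]
    Q=np.array([onz(d["top"],t,z)[:2] for t in T]);P=np.array([onz(d["scene"],t,z)[:2] if t else (np.nan,)*2 for t in S])
    for nm,q in(("top",Q),("scn",P)):
        v=q[3]-q[2];yaw=np.degrees(np.arctan2(-v[0],v[1]))
        v2=q[0]-q[1]
        c=q.mean(0) if nm=="top" or k!="holder" else (q[1]+q[3])/2
        print(k,nm,c.round(4),"yaw",yaw.round(1),np.degrees(np.arctan2(-v2[0],v2[1])).round(1),"L",np.linalg.norm(v).round(4),np.linalg.norm(v2).round(4),"W",np.linalg.norm(q[1]-q[2]).round(4))
    print("  z",np.round(Z,4))
T=((93+.5)/(14/3)+289.5,(515+.5)/(14/3)+109.5)
print("cap",onz(d["top"],T,.049))
E
```

```text
blue top [0.6084 0.3185] yaw 2.8 2.8 L 0.206 0.2043 W 0.1332
blue scn [0.6077 0.3185] yaw 3.4 3.2 L 0.2073 0.2104 W 0.1276
  z [0.0541 0.0498 0.0478 0.05  ]
grey top [ 0.6065 -0.333 ] yaw -0.3 -0.3 L 0.2057 0.2074 W 0.1309
grey scn [ 0.6063 -0.3321] yaw -0.6 -0.1 L 0.2011 0.2006 W 0.1312
  z [0.0495 0.0532 0.0522 0.0484]
yellow top [ 0.4259 -0.3445] yaw 1.2 1.2 L 0.2075 0.2081 W 0.1336
yellow scn [ 0.4272 -0.3431] yaw 1.4 4.1 L 0.2062 0.2042 W 0.1422
  z [0.051  0.0443 0.0513 0.0512]
holder top [ 0.6592 -0.0656] yaw -0.4 -0.7 L 0.1398 0.1394 W 0.0693
holder scn [ 0.6608 -0.0666] yaw 0.4 nan L 0.1395 nan W 0.0686
  z [0.0327 0.0351 0.0366]
cap [0.5643055  0.01294879 0.049     ]
```

```bash
cat > plan.py <<'E'
import numpy as np, sys, json
from cell import sensors
def plan(target, fingers, step=1.0, start=None, n=None, rotfirst=False):
    """target x,y,z,yaw ; prints uniform rows"""
    o=sensors.get_obs()
    p=np.array(o["tool_pos"] if start is None else start[:3],float); y=o["tool_rot"][2] if start is None else start[3]
    t=np.array(target[:3],float); dy=(target[3]-y+180)%360-180
    D=t-p; m=n or max(1,int(np.ceil(max(np.abs(D).max()/.03*1.0,np.linalg.norm(D)/.03,abs(dy)/10)/step)))
    rows=[];P=p.copy();Y=y
    for i in range(m):
        g=p+D*(i+1)/m; a=np.radians(Y); 
        d=g-P; X=np.array([np.cos(a),np.sin(a),0]);YY=np.array([np.sin(a),-np.cos(a),0])
        r=np.round(np.array([d@X,d@YY,-d[2]])/.03,2); r=np.clip(r,-1,1)
        rz=np.round(-(y+dy*(i+1)/m-Y)/10,2)
        P=P+.03*(r[0]*X+r[1]*YY+r[2]*np.array([0,0,-1])); Y-=rz*10
        rows.append(dict(fingers=fingers,dx=r[0],dy=r[1],dz=r[2],**({"rz":rz} if rz else {})))
    for r in rows: print(json.dumps({k:float(v)+0 for k,v in r.items()}),end=",\n")
    print(m,"rows; end",P.round(4),round(Y,2)); return (*P,Y)
E
python3 - <<'E'
from plan import *
o=plan((.50,.25,.221,128),-1)
plan((.4286,-.0433,.18,101.2),-1,start=o)
E
```

```text
{"fingers": -1.0, "dx": -0.81, "dy": -0.49, "dz": 0.0, "rz": 0.19},
{"fingers": -1.0, "dx": -0.83, "dy": -0.47, "dz": 0.0, "rz": 0.18},
{"fingers": -1.0, "dx": -0.84, "dy": -0.43, "dz": 0.01, "rz": 0.19},
{"fingers": -1.0, "dx": -0.85, "dy": -0.41, "dz": 0.0, "rz": 0.19},
{"fingers": -1.0, "dx": -0.87, "dy": -0.39, "dz": 0.0, "rz": 0.18},
{"fingers": -1.0, "dx": -0.88, "dy": -0.35, "dz": 0.0, "rz": 0.19},
{"fingers": -1.0, "dx": -0.89, "dy": -0.32, "dz": 0.0, "rz": 0.19},
{"fingers": -1.0, "dx": -0.9, "dy": -0.3, "dz": 0.01, "rz": 0.18},
{"fingers": -1.0, "dx": -0.91, "dy": -0.27, "dz": 0.0, "rz": 0.19},
{"fingers": -1.0, "dx": -0.92, "dy": -0.23, "dz": 0.0, "rz": 0.19},
{"fingers": -1.0, "dx": -0.93, "dy": -0.21, "dz": 0.0, "rz": 0.18},
{"fingers": -1.0, "dx": -0.93, "dy": -0.17, "dz": 0.01, "rz": 0.19},
{"fingers": -1.0, "dx": -0.94, "dy": -0.15, "dz": 0.0, "rz": 0.18},
{"fingers": -1.0, "dx": -0.94, "dy": -0.11, "dz": 0.0, "rz": 0.19},
14 rows; end [0.5001 0.2501 0.221 ] 128.01
{"fingers": -1.0, "dx": -0.57, "dy": -0.72, "dz": 0.12, "rz": 0.24},
{"fingers": -1.0, "dx": -0.59, "dy": -0.69, "dz": 0.13, "rz": 0.25},
{"fingers": -1.0, "dx": -0.63, "dy": -0.67, "dz": 0.12, "rz": 0.24},
{"fingers": -1.0, "dx": -0.65, "dy": -0.64, "dz": 0.13, "rz": 0.25},
{"fingers": -1.0, "dx": -0.68, "dy": -0.61, "dz": 0.12, "rz": 0.24},
{"fingers": -1.0, "dx": -0.71, "dy": -0.58, "dz": 0.13, "rz": 0.24},
{"fingers": -1.0, "dx": -0.73, "dy": -0.56, "dz": 0.12, "rz": 0.25},
{"fingers": -1.0, "dx": -0.75, "dy": -0.52, "dz": 0.12, "rz": 0.24},
{"fingers": -1.0, "dx": -0.78, "dy": -0.48, "dz": 0.13, "rz": 0.24},
{"fingers": -1.0, "dx": -0.79, "dy": -0.46, "dz": 0.12, "rz": 0.25},
{"fingers": -1.0, "dx": -0.81, "dy": -0.42, "dz": 0.13, "rz": 0.24},
11 rows; end [ 0.4285 -0.0432  0.1799] 101.21
```

Emit:
{"api": "carry_out", "payload": {"plan": [{"fingers":-1,"rz":0.88},{"fingers":-1,"rz":0.88},{"fingers":-1,"rz":0.88},{"fingers":-1,"rz":0.88},{"fingers":-1,"rz":0.88},{"fingers":-1,"rz":0.88},{"fingers":-1,"dx":-0.88,"dy":0.35},{"fingers":-1,"dx":-0.88,"dy":0.35},{"fingers":-1,"dx":-0.88,"dy":0.35},{"fingers":-1,"dx":-0.88,"dy":0.35},{"fingers":-1,"dx":-0.88,"dy":0.35},{"fingers":-1,"dx":-0.88,"dy":0.35}], "force": 15}}

```text
validation failed for argument at $.pl...
```

Emit:
{"api": "carry_out", "payload": {"plan": [{"fingers":-1.0,"dx":0.0,"dy":0.0,"dz":0.0,"rx":0.0,"ry":0.0,"rz":0.88},{"fingers":-1.0,"dx":0.0,"dy":0.0,"dz":0.0,"rx":0.0,"ry":0.0,"rz":0.88},{"fingers":-1.0,"dx":0.0,"dy":0.0,"dz":0.0,"rx":0.0,"ry":0.0,"rz":0.88},{"fingers":-1.0,"dx":0.0,"dy":0.0,"dz":0.0,"rx":0.0,"ry":0.0,"rz":0.88},{"fingers":-1.0,"dx":0.0,"dy":0.0,"dz":0.0,"rx":0.0,"ry":0.0,"rz":0.88},{"fingers":-1.0,"dx":0.0,"dy":0.0,"dz":0.0,"rx":0.0,"ry":0.0,"rz":0.88}], "force": 15}}

```text
time_s: 0.95
tool_pos: [0.2837, 0.5847, 0.2223]
tool_rot: [-180.0, 0.0, 101.0]
force: [-0.6, -0.6, -0.8]
grip_width: 0.0873
```

All seven fields are needed in each row. I'll continue with those.

Emit:
{"api": "carry_out", "payload": {"plan": [{"fingers":-1,"dx":-0.88,"dy":0.35,"dz":0,"rx":0,"ry":0,"rz":0},{"fingers":-1,"dx":-0.88,"dy":0.35,"dz":0,"rx":0,"ry":0,"rz":0},{"fingers":-1,"dx":-0.88,"dy":0.35,"dz":0,"rx":0,"ry":0,"rz":0},{"fingers":-1,"dx":-0.88,"dy":0.35,"dz":0,"rx":0,"ry":0,"rz":0},{"fingers":-1,"dx":-0.88,"dy":0.35,"dz":0,"rx":0,"ry":0,"rz":0},{"fingers":-1,"dx":-0.88,"dy":0.35,"dz":0,"rx":0,"ry":0,"rz":0},{"fingers":-1,"dx":-0.88,"dy":0.35,"dz":0,"rx":0,"ry":0,"rz":0},{"fingers":-1,"dx":-0.88,"dy":0.35,"dz":0,"rx":0,"ry":0,"rz":0},{"fingers":-1,"dx":-0.88,"dy":0.35,"dz":0,"rx":0,"ry":0,"rz":0},{"fingers":-1,"dx":-0.88,"dy":0.35,"dz":0,"rx":0,"ry":0,"rz":0},{"fingers":-1,"dx":-0.88,"dy":0.35,"dz":0,"rx":0,"ry":0,"rz":0},{"fingers":-1,"dx":-0.88,"dy":0.35,"dz":0,"rx":0,"ry":0,"rz":0}]}}

```text
time_s: 2.45
tool_pos: [0.4699, 0.298, 0.2224]
tool_rot: [-180.0, 0.0, 101.3]
force: [0.2, -0.5, -0.7]
grip_width: 0.0872
```

Emit:
{"api": "carry_out", "payload": {"plan": [{"fingers":-1,"dx":-0.91,"dy":-0.3,"dz":0.1,"rx":0,"ry":0,"rz":0},{"fingers":-1,"dx":-0.91,"dy":-0.3,"dz":0.1,"rx":0,"ry":0,"rz":0},{"fingers":-1,"dx":-0.91,"dy":-0.3,"dz":0.1,"rx":0,"ry":0,"rz":0},{"fingers":-1,"dx":-0.91,"dy":-0.3,"dz":0.1,"rx":0,"ry":0,"rz":0},{"fingers":-1,"dx":-0.91,"dy":-0.3,"dz":0.1,"rx":0,"ry":0,"rz":0},{"fingers":-1,"dx":-0.91,"dy":-0.3,"dz":0.1,"rx":0,"ry":0,"rz":0},{"fingers":-1,"dx":-0.91,"dy":-0.3,"dz":0.1,"rx":0,"ry":0,"rz":0},{"fingers":-1,"dx":-0.91,"dy":-0.3,"dz":0.1,"rx":0,"ry":0,"rz":0},{"fingers":-1,"dx":-0.91,"dy":-0.3,"dz":0.1,"rx":0,"ry":0,"rz":0},{"fingers":-1,"dx":-0.91,"dy":-0.3,"dz":0.1,"rx":0,"ry":0,"rz":0},{"fingers":-1,"dx":-0.91,"dy":-0.3,"dz":0.1,"rx":0,"ry":0,"rz":0},{"fingers":-1,"dx":-0.91,"dy":-0.3,"dz":0.1,"rx":0,"ry":0,"rz":0}]}}

```text
time_s: 3.95
tool_pos: [0.4276, -0.0445, 0.1865]
tool_rot: [180.0, -0.0, 101.3]
force: [-0.0, 0.4, -0.2]
grip_width: 0.0868
```

```bash
python3 - <<'E'
from h import *
d=save()
a=d["scene"]["color"][165:295,210:340,::-1];b=d["top"]["color"][215:315,280:390,::-1]
cv2.imwrite("pics/p1.png",np.hstack([cv2.resize(a,(420,420),interpolation=2),cv2.resize(b,(380,420),interpolation=2)]))
E
```

```text
(no output)
```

View pics/p1.png

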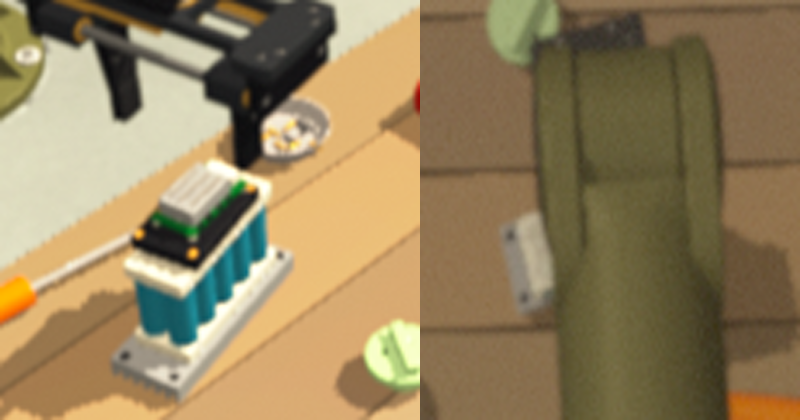

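Emit:
{"api": "carry_out", "payload": {"plan": [{"fingers":-1,"dx":0.03,"dy":0.03,"dz":0.6,"rx":0,"ry":0,"rz":0},{"fingers":-1,"dx":0,"dy":0,"dz":0.6,"rx":0,"ry":0,"rz":0},{"fingers":-1,"dx":0,"dy":0,"dz":0.4,"rx":0,"ry":0,"rz":0},{"fingers":-1,"dx":0,"dy":0,"dz":0.18,"rx":0,"ry":0,"rz":0},{"fingers":-0.2,"dx":0,"dy":0,"dz":0,"rx":0,"ry":0,"rz":0}]}}

```text
time_s: 4.68
tool_pos: [0.4286, -0.0423, 0.1331]
tool_rot: [-180.0, 0.0, 101.3]
force: [0.8, -0.1, 0.1]
grip_width: 0.0826
```

Emit:
{"api": "carry_out", "payload": {"plan": [{"fingers":1,"dx":0,"dy":0,"dz":0,"rx":0,"ry":0,"rz":0},{"fingers":1,"dx":0,"dy":0,"dz":0,"rx":0,"ry":0,"rz":0},{"fingers":1,"dx":0,"dy":0,"dz":0,"rx":0,"ry":0,"rz":0},{"fingers":1,"dx":0,"dy":0,"dz":0,"rx":0,"ry":0,"rz":0},{"fingers":1,"dx":0,"dy":0,"dz":0,"rx":0,"ry":0,"rz":0},{"fingers":1,"dx":0,"dy":0,"dz":0,"rx":0,"ry":0,"rz":0},{"fingers":1,"dx":0,"dy":0,"dz":0,"rx":0,"ry":0,"rz":0},{"fingers":1,"dx":0,"dy":0,"dz":0,"rx":0,"ry":0,"rz":0}]}}

```text
time_s: 5.68
tool_pos: [0.4285, -0.0425, 0.1332]
tool_rot: [-180.0, -0.0, 101.3]
force: [-0.3, -0.4, 0.7]
grip_width: 0.0275
```

Emit:
{"api": "carry_out", "payload": {"plan": [{"fingers":1,"dx":0,"dy":0,"dz":-0.2,"rx":0,"ry":0,"rz":0},{"fingers":1,"dx":0,"dy":0,"dz":-0.5,"rx":0,"ry":0,"rz":0},{"fingers":1,"dx":0,"dy":0,"dz":-0.8,"rx":0,"ry":0,"rz":0},{"fingers":1,"dx":0,"dy":0,"dz":-0.3,"rx":0,"ry":0,"rz":0.4},{"fingers":1,"dx":0,"dy":0,"dz":0,"rx":0,"ry":0,"rz":0.43}]}}

```text
time_s: 6.3
tool_pos: [0.4297, -0.0425, 0.1893]
tool_rot: [179.8, -0.0, 92.9]
force: [0.6, 0.1, -1.8]
grip_width: 0.0278
```

```bash
python3 - <<'E'
from h import *
d=save()
a=d["scene"]["color"][165:295,210:340,::-1]
cv2.imwrite("pics/p2.png",cv2.resize(a,(520,520),interpolation=2))
E
```

```text
(no output)
```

View pics/p2.png

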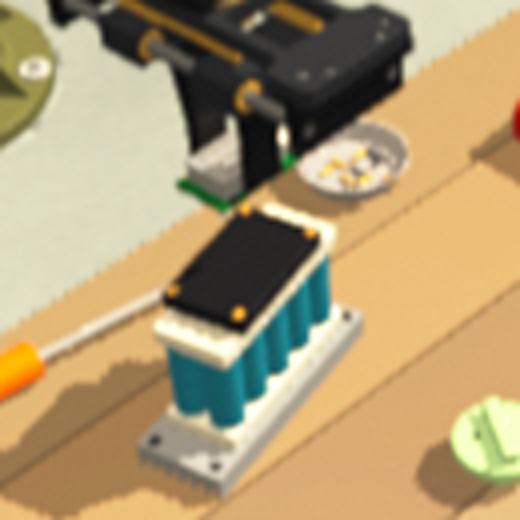

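The board is held level and the carrier stayed put. On to the blue tray.

Emit:
{"api": "carry_out", "payload": {"plan": [{"fingers":1,"dx":0.6,"dy":0.35,"dz":0,"rx":0,"ry":0,"rz":0},{"fingers":1,"dx":1,"dy":0.56,"dz":0,"rx":0,"ry":0,"rz":0},{"fingers":1,"dx":1,"dy":0.56,"dz":0,"rx":0,"ry":0,"rz":0},{"fingers":1,"dx":1,"dy":0.56,"dz":0,"rx":0,"ry":0,"rz":0},{"fingers":1,"dx":1,"dy":0.56,"dz":0,"rx":0,"ry":0,"rz":0},{"fingers":1,"dx":1,"dy":0.56,"dz":0,"rx":0,"ry":0,"rz":0},{"fingers":1,"dx":1,"dy":0.56,"dz":0,"rx":0,"ry":0,"rz":0},{"fingers":1,"dx":1,"dy":0.56,"dz":0,"rx":0,"ry":0,"rz":0},{"fingers":1,"dx":1,"dy":0.56,"dz":0,"rx":0,"ry":0,"rz":0},{"fingers":1,"dx":1,"dy":0.56,"dz":0,"rx":0,"ry":0,"rz":0},{"fingers":1,"dx":1,"dy":0.56,"dz":0,"rx":0,"ry":0,"rz":0},{"fingers":1,"dx":1,"dy":0.56,"dz":0,"rx":0,"ry":0,"rz":0}]}}

```text
time_s: 7.9
tool_pos: [0.605, 0.3186, 0.1863]
tool_rot: [-179.9, -0.0, 93.2]
force: [0.7, -0.2, -0.3]
grip_width: 0.0282
```

Emit:
{"api": "carry_out", "payload": {"plan": [{"fingers":1,"dx":0,"dy":0.08,"dz":0.6,"rx":0,"ry":0,"rz":0},{"fingers":1,"dx":0,"dy":0,"dz":1,"rx":0,"ry":0,"rz":0},{"fingers":1,"dx":0,"dy":0,"dz":1,"rx":0,"ry":0,"rz":0},{"fingers":1,"dx":0,"dy":0,"dz":1,"rx":0,"ry":0,"rz":0},{"fingers":1,"dx":0,"dy":0,"dz":0.7,"rx":0,"ry":0,"rz":0},{"fingers":1,"dx":0,"dy":0,"dz":0.4,"rx":0,"ry":0,"rz":0},{"fingers":1,"dx":0,"dy":0,"dz":0.1,"rx":0,"ry":0,"rz":0},{"fingers":1,"dx":0,"dy":0,"dz":0,"rx":0,"ry":0,"rz":0}]}}

```text
time_s: 8.9
tool_pos: [0.6083, 0.3157, 0.044]
tool_rot: [179.9, -0.0, 93.0]
force: [-0.1, -1.0, -0.6]
grip_width: 0.0276
```

Emit:
{"api": "carry_out", "payload": {"plan": [{"fingers":1,"dx":0,"dy":0,"dz":0.18,"rx":0,"ry":0,"rz":0},{"fingers":1,"dx":0,"dy":0,"dz":0.1,"rx":0,"ry":0,"rz":0},{"fingers":1,"dx":0,"dy":0,"dz":0.05,"rx":0,"ry":0,"rz":0},{"fingers":1,"dx":0,"dy":0,"dz":0,"rx":0,"ry":0,"rz":0}]}}

```text
time_s: 9.4
tool_pos: [0.6078, 0.3155, 0.0334]
tool_rot: [180.0, -0.0, 93.0]
force: [-0.2, 0.6, -0.3]
grip_width: 0.0278
```

Emit:
{"api": "carry_out", "payload": {"plan": [{"fingers":1,"dx":0,"dy":0,"dz":0.03,"rx":0,"ry":0,"rz":0},{"fingers":1,"dx":0,"dy":0,"dz":0,"rx":0,"ry":0,"rz":0}]}}

```text
time_s: 9.65
tool_pos: [0.6079, 0.3155, 0.0332]
tool_rot: [180.0, -0.0, 93.0]
force: [-1.6, -1.9, 5.3]
grip_width: 0.0281
```

Emit:
{"api": "carry_out", "payload": {"plan": [{"fingers":0.15,"dx":0,"dy":0,"dz":0,"rx":0,"ry":0,"rz":0},{"fingers":0.1,"dx":0,"dy":0,"dz":0,"rx":0,"ry":0,"rz":0},{"fingers":0,"dx":0,"dy":0,"dz":0,"rx":0,"ry":0,"rz":0},{"fingers":0,"dx":0,"dy":0,"dz":0,"rx":0,"ry":0,"rz":0},{"fingers":0,"dx":0,"dy":0,"dz":-0.4,"rx":0,"ry":0,"rz":0},{"fingers":0,"dx":0,"dy":0,"dz":-0.8,"rx":0,"ry":0,"rz":0},{"fingers":0,"dx":0,"dy":0,"dz":-1,"rx":0,"ry":0,"rz":0},{"fingers":-0.6,"dx":0,"dy":0,"dz":-1,"rx":0,"ry":0,"rz":0},{"fingers":-0.6,"dx":0,"dy":0,"dz":-1,"rx":0,"ry":0,"rz":0}]}}

```text
time_s: 10.78
tool_pos: [0.6079, 0.3155, 0.1605]
tool_rot: [179.9, -0.0, 93.0]
force: [0.3, -0.7, -0.7]
grip_width: 0.0566
```

```bash
python3 - <<'E'
from h import *
d=save()
a=d["scene"]["color"][170:280,370:490,::-1];b=d["top"]["color"][235:305,290:380,::-1]
c=d["scene"]["color"][205:295,230:320,::-1]
cv2.imwrite("pics/p3.png",cv2.resize(a,(480,440),interpolation=2))
cv2.imwrite("pics/p4.png",cv2.resize(b,None,fx=7,fy=7,interpolation=2))
cv2.imwrite("pics/p5.png",cv2.resize(c,None,fx=6.5,fy=6.5,interpolation=2))
E
```

```text
(no output)
```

View pics/p3.png

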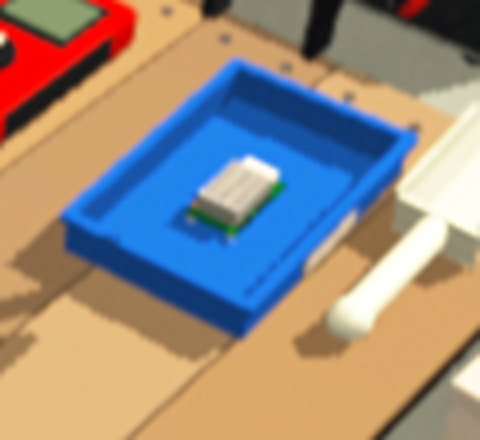

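View pics/p4.png

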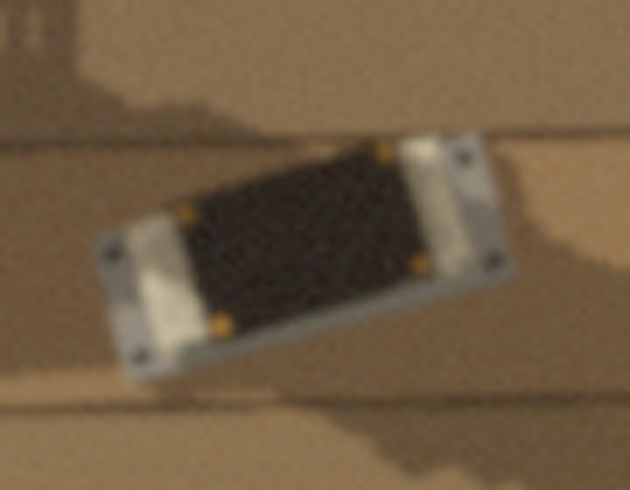

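View pics/p5.png

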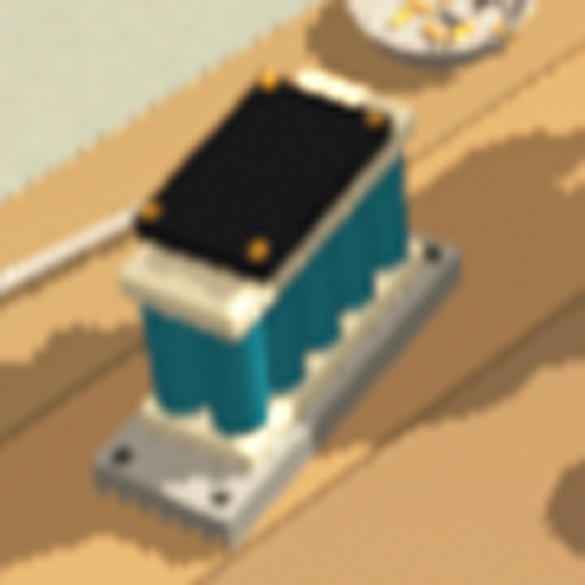

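Emit:
{"api": "carry_out", "payload": {"plan": [{"fingers":-1,"dx":0,"dy":0,"dz":0,"rx":0,"ry":0,"rz":-0.62},{"fingers":-1,"dx":0,"dy":0,"dz":0,"rx":0,"ry":0,"rz":-0.61},{"fingers":-1,"dx":-1,"dy":-0.9,"dz":0,"rx":0,"ry":0,"rz":0},{"fingers":-1,"dx":-1,"dy":-0.9,"dz":0,"rx":0,"ry":0,"rz":0},{"fingers":-1,"dx":-1,"dy":-0.9,"dz":0,"rx":0,"ry":0,"rz":0},{"fingers":-1,"dx":-1,"dy":-0.9,"dz":0,"rx":0,"ry":0,"rz":0},{"fingers":-1,"dx":-1,"dy":-0.9,"dz":0,"rx":0,"ry":0,"rz":0},{"fingers":-1,"dx":-1,"dy":-0.9,"dz":0,"rx":0,"ry":0,"rz":0},{"fingers":-1,"dx":-1,"dy":-0.9,"dz":0,"rx":0,"ry":0,"rz":0},{"fingers":-1,"dx":-1,"dy":-0.9,"dz":0,"rx":0,"ry":0,"rz":0},{"fingers":-1,"dx":-1,"dy":-0.9,"dz":0,"rx":0,"ry":0,"rz":0},{"fingers":-1,"dx":-0.97,"dy":-0.85,"dz":0,"rx":0,"ry":0,"rz":0}]}}

```text
time_s: 12.38
tool_pos: [0.4268, -0.0452, 0.1583]
tool_rot: [180.0, -0.0, 105.3]
force: [-0.2, 0.4, 0.5]
grip_width: 0.087
```

Emit:
{"api": "carry_out", "payload": {"plan": [{"fingers":-1,"dx":0,"dy":0,"dz":0,"rx":0,"ry":0,"rz":0}]}}

```text
time_s: 12.5
tool_pos: [0.4266, -0.0464, 0.1583]
tool_rot: [180.0, -0.1, 105.0]
force: [0.9, 0.1, 0.6]
grip_width: 0.087
```

Emit:
{"api": "carry_out", "payload": {"plan": [{"fingers":-1,"dx":0.06,"dy":0.07,"dz":0.5,"rx":0,"ry":0,"rz":0},{"fingers":-1,"dx":0,"dy":0,"dz":0.6,"rx":0,"ry":0,"rz":0},{"fingers":-1,"dx":0,"dy":0,"dz":0.34,"rx":0,"ry":0,"rz":0},{"fingers":-0.4,"dx":0,"dy":0,"dz":0,"rx":0,"ry":0,"rz":0},{"fingers":-0.2,"dx":0,"dy":0,"dz":0,"rx":0,"ry":0,"rz":0}]}}

```text
time_s: 13.12
tool_pos: [0.4297, -0.0414, 0.1154]
tool_rot: [180.0, 0.0, 105.3]
force: [0.8, 0.2, -0.2]
grip_width: 0.0743
```

Emit:
{"api": "carry_out", "payload": {"plan": [{"fingers":-0.2,"dx":-0.05,"dy":-0.05,"dz":0,"rx":0,"ry":0,"rz":0},{"fingers":1,"dx":0,"dy":0,"dz":0,"rx":0,"ry":0,"rz":0},{"fingers":1,"dx":0,"dy":0,"dz":0,"rx":0,"ry":0,"rz":0},{"fingers":1,"dx":0,"dy":0,"dz":0,"rx":0,"ry":0,"rz":0},{"fingers":1,"dx":0,"dy":0,"dz":0,"rx":0,"ry":0,"rz":0},{"fingers":1,"dx":0,"dy":0,"dz":0,"rx":0,"ry":0,"rz":0}], "force": 15}}

```text
time_s: 13.88
tool_pos: [0.4285, -0.0436, 0.1155]
tool_rot: [180.0, 0.0, 105.3]
force: [-1.1, -0.6, 4.8]
grip_width: 0.0518
```

Emit:
{"api": "carry_out", "payload": {"plan": [{"fingers":1,"dx":0,"dy":0,"dz":-0.2,"rx":0,"ry":0,"rz":0},{"fingers":1,"dx":0,"dy":0,"dz":-0.5,"rx":0,"ry":0,"rz":0},{"fingers":1,"dx":0,"dy":0,"dz":-0.7,"rx":0,"ry":0,"rz":0},{"fingers":1,"dx":0,"dy":0,"dz":-0.4,"rx":0,"ry":0,"rz":0.4},{"fingers":1,"dx":0,"dy":0,"dz":0,"rx":0,"ry":0,"rz":0.5},{"fingers":1,"dx":0,"dy":0,"dz":0,"rx":0,"ry":0,"rz":0.43}]}}

```text
time_s: 14.62
tool_pos: [0.4286, -0.0434, 0.1702]
tool_rot: [179.9, -0.0, 91.9]
force: [-0.2, 0.7, -0.4]
grip_width: 0.0518
```

```bash
python3 - <<'E'
from h import *
d=save()
a=d["scene"]["color"][165:295,210:340,::-1]
cv2.imwrite("pics/p6.png",cv2.resize(a,(520,520),interpolation=2))
E
```

```text
(no output)
```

View pics/p6.png

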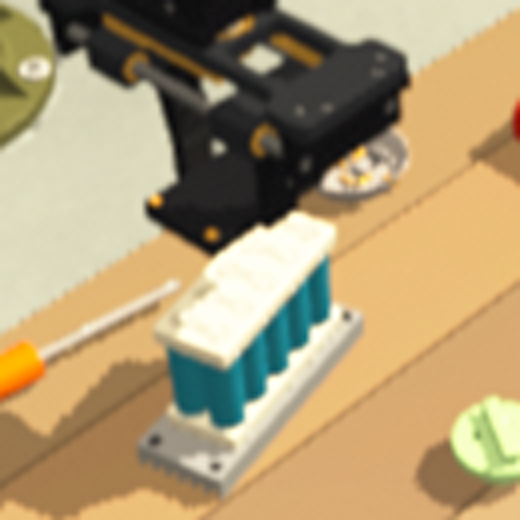

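Carrier lifted level; the cell block is still standing.

Emit:
{"api": "carry_out", "payload": {"plan": [{"fingers":1,"dx":-0.5,"dy":-0.03,"dz":0,"rx":0,"ry":0,"rz":0},{"fingers":1,"dx":-0.95,"dy":-0.04,"dz":0,"rx":0,"ry":0,"rz":0},{"fingers":1,"dx":-0.95,"dy":-0.04,"dz":0,"rx":0,"ry":0,"rz":0},{"fingers":1,"dx":-0.95,"dy":-0.04,"dz":0,"rx":0,"ry":0,"rz":0},{"fingers":1,"dx":-0.95,"dy":-0.04,"dz":0,"rx":0,"ry":0,"rz":0},{"fingers":1,"dx":-0.95,"dy":-0.04,"dz":0,"rx":0,"ry":0,"rz":0},{"fingers":1,"dx":-0.95,"dy":-0.04,"dz":0,"rx":0,"ry":0,"rz":0},{"fingers":1,"dx":-0.95,"dy":-0.04,"dz":0,"rx":0,"ry":0,"rz":0},{"fingers":1,"dx":-0.95,"dy":-0.04,"dz":0,"rx":0,"ry":0,"rz":0},{"fingers":1,"dx":-0.95,"dy":-0.04,"dz":0,"rx":0,"ry":0,"rz":0},{"fingers":1,"dx":-0.95,"dy":-0.04,"dz":0,"rx":0,"ry":0,"rz":0},{"fingers":1,"dx":0,"dy":0,"dz":0,"rx":0,"ry":0,"rz":0}]}}

```text
time_s: 16.23
tool_pos: [0.4242, -0.3472, 0.1695]
tool_rot: [-179.9, 0.1, 91.8]
force: [-0.5, 1.2, -0.8]
grip_width: 0.0515
```

Emit:
{"api": "carry_out", "payload": {"plan": [{"fingers":1,"dx":0.1,"dy":0.06,"dz":0.5,"rx":0,"ry":0,"rz":0},{"fingers":1,"dx":0,"dy":0,"dz":0.9,"rx":0,"ry":0,"rz":0},{"fingers":1,"dx":0,"dy":0,"dz":1,"rx":0,"ry":0,"rz":0},{"fingers":1,"dx":0,"dy":0,"dz":1,"rx":0,"ry":0,"rz":0},{"fingers":1,"dx":0,"dy":0,"dz":0.7,"rx":0,"ry":0,"rz":0},{"fingers":1,"dx":0,"dy":0,"dz":0.4,"rx":0,"ry":0,"rz":0},{"fingers":1,"dx":0,"dy":0,"dz":0.12,"rx":0,"ry":0,"rz":0},{"fingers":1,"dx":0,"dy":0,"dz":0.05,"rx":0,"ry":0,"rz":0},{"fingers":1,"dx":0,"dy":0,"dz":0,"rx":0,"ry":0,"rz":0}]}}

```text
time_s: 17.35
tool_pos: [0.4281, -0.3409, 0.0297]
tool_rot: [179.9, 0.0, 92.0]
force: [-0.1, -0.7, -0.6]
grip_width: 0.0521
```

Emit:
{"api": "carry_out", "payload": {"plan": [{"fingers":1,"dx":0,"dy":0,"dz":0.05,"rx":0,"ry":0,"rz":0},{"fingers":1,"dx":0,"dy":0,"dz":0.03,"rx":0,"ry":0,"rz":0},{"fingers":1,"dx":0,"dy":0,"dz":0,"rx":0,"ry":0,"rz":0}]}}

```text
time_s: 17.73
tool_pos: [0.428, -0.3409, 0.0276]
tool_rot: [179.9, -0.0, 92.0]
force: [-1.8, 1.3, 6.3]
grip_width: 0.052
```

Emit:
{"api": "carry_out", "payload": {"plan": [{"fingers":-0.35,"dx":0,"dy":0,"dz":0,"rx":0,"ry":0,"rz":0},{"fingers":-0.5,"dx":0,"dy":0,"dz":0,"rx":0,"ry":0,"rz":0},{"fingers":-0.5,"dx":0,"dy":0,"dz":0,"rx":0,"ry":0,"rz":0},{"fingers":-0.5,"dx":0,"dy":0,"dz":0,"rx":0,"ry":0,"rz":0},{"fingers":-0.5,"dx":0,"dy":0,"dz":-0.4,"rx":0,"ry":0,"rz":0},{"fingers":-0.5,"dx":0,"dy":0,"dz":-0.8,"rx":0,"ry":0,"rz":0},{"fingers":-0.5,"dx":0,"dy":0,"dz":-1,"rx":0,"ry":0,"rz":0},{"fingers":-0.6,"dx":0,"dy":0,"dz":-1,"rx":0,"ry":0,"rz":0},{"fingers":-1,"dx":0,"dy":0,"dz":-1,"rx":0,"ry":0,"rz":0}]}}

```text
time_s: 18.85
tool_pos: [0.4276, -0.341, 0.1545]
tool_rot: [179.9, 0.0, 92.0]
force: [0.7, 0.1, 0.2]
grip_width: 0.0734
```

```bash
python3 - <<'E'
from h import *
d=save()
a=d["scene"]["color"][270:400,80:240,::-1];b=d["top"]["color"][235:305,290:380,::-1]
c=d["scene"]["color"][205:295,230:320,::-1]
cv2.imwrite("pics/q3.png",cv2.resize(a,(640,520),interpolation=2))
cv2.imwrite("pics/q4.png",cv2.resize(b,None,fx=7,fy=7,interpolation=2))
cv2.imwrite("pics/q5.png",cv2.resize(c,None,fx=6.5,fy=6.5,interpolation=2))
E
```

```text
(no output)
```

View pics/q3.png

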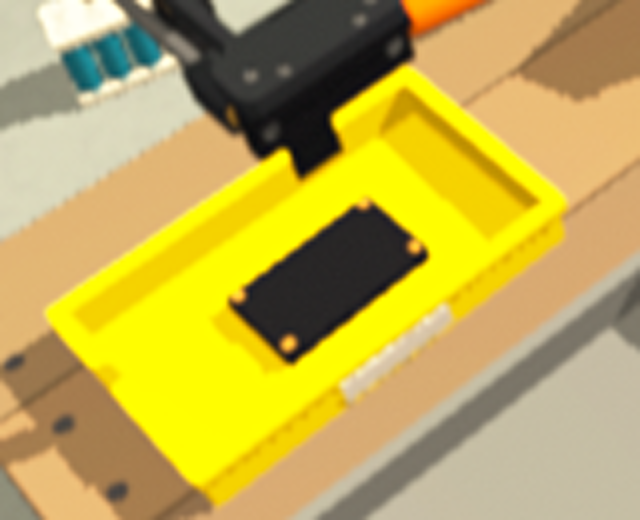

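View pics/q4.png

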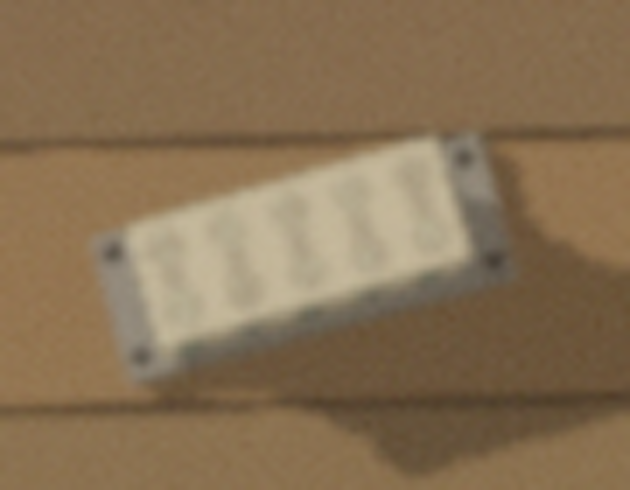

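View pics/q5.png

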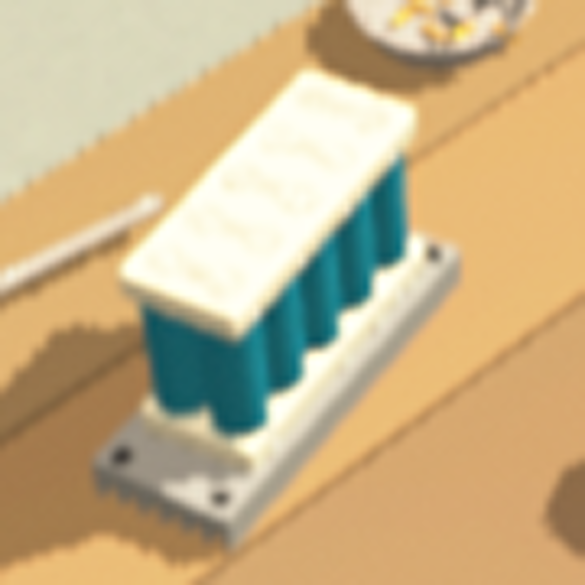

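```bash
python3 - <<'E'
from h import *
d=old()
zt=lambda p:((p[0]+.5)/7-.5+290,(p[1]+.5)/7-.5+235)
zs=lambda p:((p[0]+.5)/6.5-.5+230,(p[1]+.5)/6.5-.5+205)
T=[zt(p) for p in((126,224),(438,133),(472,256),(160,350))]
S=[zs(p) for p in((415,107),(238,322),(121,268),(310,69))]
print([tri(d,a,b)[0].round(4) for a,b in zip(T,S)])
for n,u in(("top",T),("scene",S)):
    q=np.array([onz(d[n],t,.112)[:2] for t in u]);print(n,q.round(4).tolist(),q.mean(0).round(4))
    for v in(q[0]-q[1],q[3]-q[2]): print(np.degrees(np.arctan2(-v[0],v[1])).round(1),np.linalg.norm(v).round(4))
    print(np.linalg.norm(q[0]-q[3]))
E
```

```text
[array([0.4357, 0.0185, 0.1155]), array([ 0.4665, -0.0927,  0.1125]), array([ 0.4221, -0.1035,  0.1152]), array([0.3914, 0.008 , 0.1136])]
top [[0.4364, 0.0191], [0.4665, -0.0928], [0.4224, -0.1036], [0.3913, 0.0079]] [ 0.4292 -0.0424]
15.1 0.1159
15.6 0.1157
0.04641497155247467
scene [[0.432, 0.0202], [0.4662, -0.0923], [0.4191, -0.1016], [0.3901, 0.0095]] [ 0.4269 -0.0411]
16.9 0.1176
14.7 0.1148
0.04324439797977998
```

Emit:
{"api": "carry_out", "payload": {"plan": [{"fingers":-1,"dx":0,"dy":0,"dz":0,"rx":0,"ry":0,"rz":-0.67},{"fingers":-1,"dx":0,"dy":0,"dz":0,"rx":0,"ry":0,"rz":-0.66},{"fingers":-1,"dx":0.96,"dy":0.26,"dz":0,"rx":0,"ry":0,"rz":0},{"fingers":-1,"dx":0.96,"dy":0.26,"dz":0,"rx":0,"ry":0,"rz":0},{"fingers":-1,"dx":0.96,"dy":0.26,"dz":0,"rx":0,"ry":0,"rz":0},{"fingers":-1,"dx":0.96,"dy":0.26,"dz":0,"rx":0,"ry":0,"rz":0},{"fingers":-1,"dx":0.96,"dy":0.26,"dz":0,"rx":0,"ry":0,"rz":0},{"fingers":-1,"dx":0.96,"dy":0.26,"dz":0,"rx":0,"ry":0,"rz":0},{"fingers":-1,"dx":0.96,"dy":0.26,"dz":0,"rx":0,"ry":0,"rz":0},{"fingers":-1,"dx":0.96,"dy":0.26,"dz":0,"rx":0,"ry":0,"rz":0},{"fingers":-1,"dx":0.96,"dy":0.26,"dz":0,"rx":0,"ry":0,"rz":0},{"fingers":-1,"dx":0.96,"dy":0.26,"dz":0,"rx":0,"ry":0,"rz":0}]}}

```text
time_s: 20.45
tool_pos: [0.4263, -0.0415, 0.1524]
tool_rot: [-180.0, -0.0, 105.3]
force: [-0.2, 0.0, 0.5]
grip_width: 0.0868
```

Emit:
{"api": "carry_out", "payload": {"plan": [{"fingers":-1,"dx":0,"dy":0,"dz":0,"rx":0,"ry":0,"rz":0},{"fingers":-1,"dx":0,"dy":0,"dz":0,"rx":0,"ry":0,"rz":0}]}}

```text
time_s: 20.7
tool_pos: [0.4266, -0.0431, 0.1525]
tool_rot: [-180.0, 0.0, 105.3]
force: [-0.4, -0.1, -0.1]
grip_width: 0.0871
```

Emit:
{"api": "carry_out", "payload": {"plan": [{"fingers":-1,"dx":0.02,"dy":0.05,"dz":0.5,"rx":0,"ry":0,"rz":0},{"fingers":-1,"dx":0,"dy":0,"dz":0.7,"rx":0,"ry":0,"rz":0},{"fingers":-1,"dx":0,"dy":0,"dz":0.6,"rx":0,"ry":0,"rz":0},{"fingers":-0.6,"dx":0,"dy":0,"dz":0.38,"rx":0,"ry":0,"rz":0},{"fingers":-0.4,"dx":0,"dy":0,"dz":0,"rx":0,"ry":0,"rz":0},{"fingers":-0.2,"dx":0,"dy":0,"dz":0,"rx":0,"ry":0,"rz":0}], "force": 10}}

```text
time_s: 21.45
tool_pos: [0.4285, -0.0416, 0.0876]
tool_rot: [180.0, 0.0, 105.3]
force: [-0.1, -0.1, 0.3]
grip_width: 0.0651
```

Close gently first, then raise the grip force.

Emit:
{"api": "carry_out", "payload": {"plan": [{"fingers":-0.1,"dx":0,"dy":0,"dz":0,"rx":0,"ry":0,"rz":0},{"fingers":0,"dx":0,"dy":0,"dz":0,"rx":0,"ry":0,"rz":0},{"fingers":0.2,"dx":0,"dy":0,"dz":0,"rx":0,"ry":0,"rz":0},{"fingers":0.5,"dx":0,"dy":0,"dz":0,"rx":0,"ry":0,"rz":0},{"fingers":1,"dx":0,"dy":0,"dz":0,"rx":0,"ry":0,"rz":0}], "force": 10}}

```text
time_s: 22.08
tool_pos: [0.428, -0.0414, 0.0876]
tool_rot: [-180.0, -0.0, 105.3]
force: [-2.3, -0.8, 6.4]
grip_width: 0.0458
```

Emit:
{"api": "carry_out", "payload": {"plan": [{"fingers":1,"dx":0,"dy":0,"dz":0,"rx":0,"ry":0,"rz":0},{"fingers":1,"dx":0,"dy":0,"dz":0,"rx":0,"ry":0,"rz":0},{"fingers":1,"dx":0,"dy":0,"dz":-0.1,"rx":0,"ry":0,"rz":0},{"fingers":1,"dx":0,"dy":0,"dz":-0.2,"rx":0,"ry":0,"rz":0},{"fingers":1,"dx":0,"dy":0,"dz":-0.3,"rx":0,"ry":0,"rz":0},{"fingers":1,"dx":0,"dy":0,"dz":0,"rx":0,"ry":0,"rz":0}], "force": 45}}

```text
time_s: 22.82
tool_pos: [0.4288, -0.0413, 0.106]
tool_rot: [179.9, 0.0, 105.3]
force: [0.5, 0.6, -8.1]
grip_width: 0.0456
```

```bash
python3 - <<'E'
from h import *
d=save()
a=d["scene"]["color"][165:295,210:340,::-1]
cv2.imwrite("pics/p7.png",cv2.resize(a,(520,520),interpolation=2))
E
```

```text
(no output)
```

View pics/p7.png

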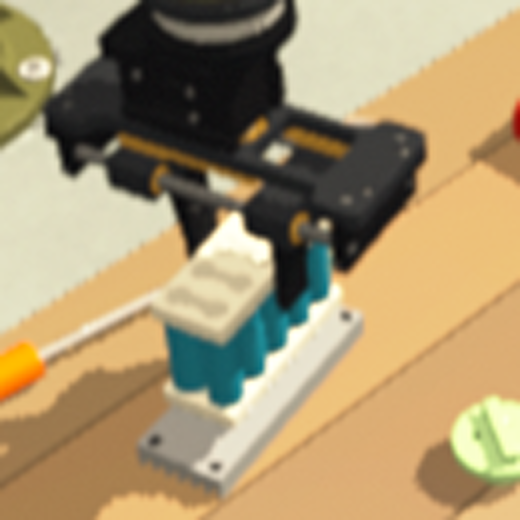

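Emit:
{"api": "carry_out", "payload": {"plan": [{"fingers":1,"dx":0,"dy":0,"dz":-0.3,"rx":0,"ry":0,"rz":0},{"fingers":1,"dx":0,"dy":0,"dz":-0.5,"rx":0,"ry":0,"rz":0},{"fingers":1,"dx":0,"dy":0,"dz":-0.5,"rx":0,"ry":0,"rz":0},{"fingers":1,"dx":0,"dy":0,"dz":-0.3,"rx":0,"ry":0,"rz":0.2},{"fingers":1,"dx":0,"dy":0,"dz":0,"rx":0,"ry":0,"rz":0.36},{"fingers":1,"dx":0,"dy":0,"dz":0,"rx":0,"ry":0,"rz":0.4},{"fingers":1,"dx":0,"dy":0,"dz":0,"rx":0,"ry":0,"rz":0.4},{"fingers":1,"dx":0,"dy":0,"dz":0,"rx":0,"ry":0,"rz":0.2}]}}

```text
time_s: 23.92
tool_pos: [0.4285, -0.0414, 0.1542]
tool_rot: [179.9, -0.0, 89.6]
force: [-0.6, -0.5, -7.0]
grip_width: 0.0458
```

Emit:
{"api": "carry_out", "payload": {"plan": [{"fingers":1,"dx":-0.03,"dy":0.3,"dz":0,"rx":0,"ry":0,"rz":0},{"fingers":1,"dx":-0.06,"dy":0.6,"dz":0,"rx":0,"ry":0,"rz":0},{"fingers":1,"dx":-0.08,"dy":0.8,"dz":0,"rx":0,"ry":0,"rz":0},{"fingers":1,"dx":-0.08,"dy":0.8,"dz":0,"rx":0,"ry":0,"rz":0},{"fingers":1,"dx":-0.08,"dy":0.8,"dz":0,"rx":0,"ry":0,"rz":0},{"fingers":1,"dx":-0.08,"dy":0.8,"dz":0,"rx":0,"ry":0,"rz":0},{"fingers":1,"dx":-0.08,"dy":0.8,"dz":0,"rx":0,"ry":0,"rz":0},{"fingers":1,"dx":-0.08,"dy":0.8,"dz":0,"rx":0,"ry":0,"rz":0},{"fingers":1,"dx":-0.08,"dy":0.8,"dz":0,"rx":0,"ry":0,"rz":0},{"fingers":1,"dx":-0.08,"dy":0.8,"dz":0,"rx":0,"ry":0,"rz":0},{"fingers":1,"dx":-0.05,"dy":0.4,"dz":0,"rx":0,"ry":0,"rz":0},{"fingers":1,"dx":0,"dy":0,"dz":0,"rx":0,"ry":0,"rz":0}]}}

```text
time_s: 25.42
tool_pos: [0.6593, -0.0658, 0.1526]
tool_rot: [-179.9, 0.0, 89.8]
force: [-0.7, -0.6, -8.0]
grip_width: 0.0458
```

```bash
python3 - <<'E'
from h import *
from cell import sensors
print(sensors.get_obs()["tool_pos"],sensors.get_obs()["tool_rot"])
d=save()
a=d["scene"]["color"][215:385,280:430,::-1]
cv2.imwrite("pics/p8.png",cv2.resize(a,(600,600*170//150)[0:2] if 0 else (525,595),interpolation=2))
E
```

```text
[ 0.6592661  -0.06583916  0.15256646] [-1.79936892e+02  4.24679269e-02  8.97658134e+01]
```

View pics/p8.png

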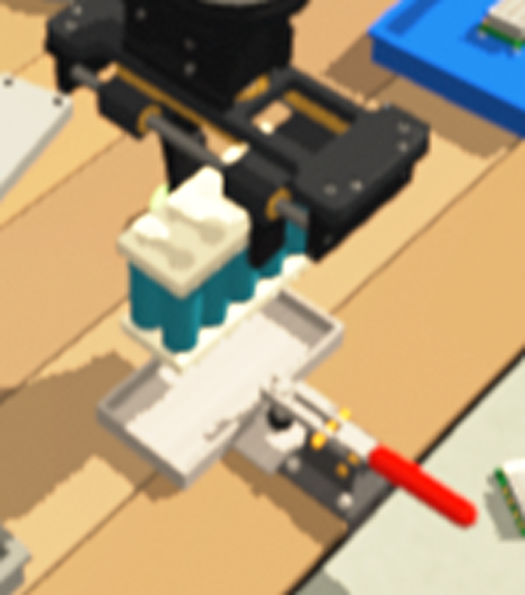

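Emit:
{"api": "carry_out", "payload": {"plan": [{"fingers":1,"dx":0,"dy":0,"dz":0.3,"rx":0,"ry":0,"rz":0},{"fingers":1,"dx":0,"dy":0,"dz":0.5,"rx":0,"ry":0,"rz":0},{"fingers":1,"dx":0,"dy":0,"dz":0.6,"rx":0,"ry":0,"rz":0},{"fingers":1,"dx":0,"dy":0,"dz":0.4,"rx":0,"ry":0,"rz":0},{"fingers":1,"dx":0,"dy":0,"dz":0.2,"rx":0,"ry":0,"rz":0},{"fingers":1,"dx":0,"dy":0,"dz":0,"rx":0,"ry":0,"rz":0},{"fingers":1,"dx":0,"dy":0,"dz":0,"rx":0,"ry":0,"rz":0}]}}

```text
time_s: 26.4
tool_pos: [0.6596, -0.0661, 0.094]
tool_rot: [179.9, 0.0, 89.7]
force: [-0.5, 0.0, -7.9]
grip_width: 0.0453
```

```bash
python3 - <<'E'
from h import *
d=save()
a=d["scene"]["color"][260:370,290:390,::-1]
cv2.imwrite("pics/p9.png",cv2.resize(a,(545,600),interpolation=2))
a=d["top"]["color"][120:240,290:390,::-1]
cv2.imwrite("pics/p10.png",cv2.resize(a,(500,600),interpolation=2))
E
```

```text
(no output)
```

View pics/p9.png

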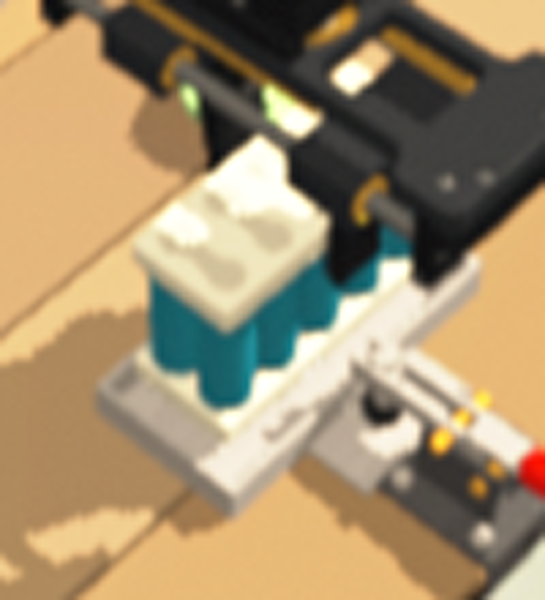

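View pics/p10.png

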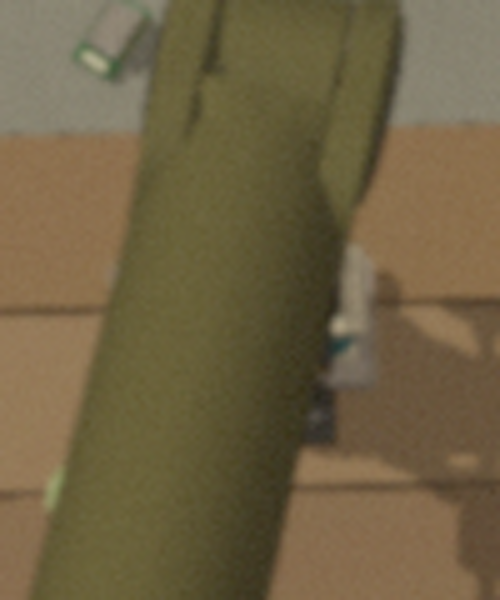

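```bash
python3 - <<'E'
from h import *
d=old();c=d["scene"];f=5.45
u=lambda p:((p[0]+.5)/f-.5+290,(p[1]+.5)/f-.5+260)
print("block corner +x-y",onz(c,u((225,433)),.0424)," -x-y",onz(c,u((137,352)),.0424))
print("rim outer +x-y",onz(c,u((235,498)),.037),"-x-y",onz(c,u((97,388)),.037))
print("expected block px",[ (np.array(proj(c,P))-(289.5,259.5))*f for P in((.6826,-.124,.0424),(.6366,-.124,.0424))])
E
```

```text
block corner +x-y [ 0.67558437 -0.12046642  0.0424    ]  -x-y [ 0.62820158 -0.11625614  0.0424    ]
rim outer +x-y [ 0.69393788 -0.13530083  0.037     ] -x-y [ 0.62583193 -0.13486999  0.037     ]
expected block px [array([233.40550379, 450.96100335]), array([139.36818626, 378.09223524])]
```

```bash
python3 - <<'E'
from h import *
d=old()
a=d["scene"]["color"][315:360,300:360,::-1]
a=cv2.resize(a,None,fx=12,fy=12,interpolation=cv2.INTER_NEAREST)
cv2.imwrite("pics/p11.png",a)
E
```

```text
(no output)
```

View pics/p11.png

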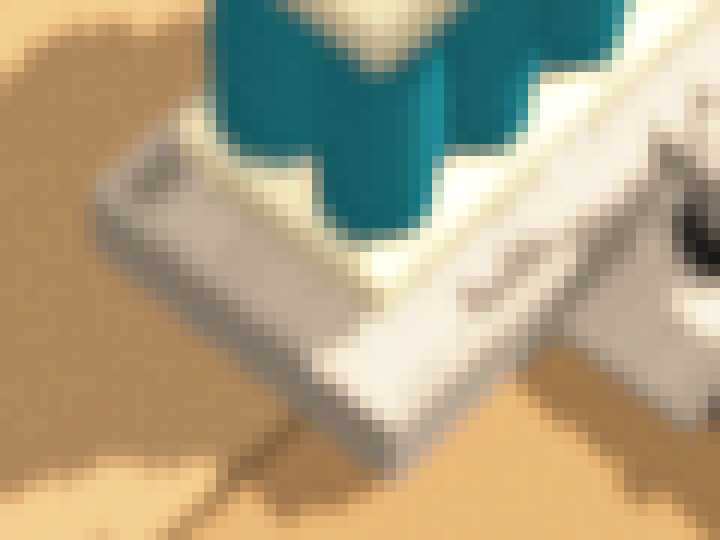

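```bash
python3 - <<'E'
from h import *
d=old();c=d["scene"]
for p in((383,308),(178,135)):
    u=(p[0]/12-.5+300,p[1]/12-.5+315)
    print([onz(c,u,z).round(4).tolist() for z in(.0424,.046)])
E
```

```text
[[0.6781, -0.1217, 0.0424], [0.6798, -0.1236, 0.046]]
[[0.6303, -0.1196, 0.0424], [0.6322, -0.1214, 0.046]]
```

Emit:
{"api": "carry_out", "payload": {"plan": [{"fingers":1,"dx":0,"dy":0.07,"dz":0,"rx":0,"ry":0,"rz":0},{"fingers":1,"dx":0,"dy":0,"dz":0.1,"rx":0,"ry":0,"rz":0},{"fingers":1,"dx":0,"dy":0,"dz":0.15,"rx":0,"ry":0,"rz":0},{"fingers":1,"dx":0,"dy":0,"dz":0.15,"rx":0,"ry":0,"rz":0},{"fingers":1,"dx":0,"dy":0,"dz":0.1,"rx":0,"ry":0,"rz":0},{"fingers":1,"dx":0,"dy":0,"dz":0,"rx":0,"ry":0,"rz":0}]}}

```text
time_s: 27.25
tool_pos: [0.6607, -0.0659, 0.0778]
tool_rot: [-180.0, -0.0, 89.7]
force: [-0.1, -0.3, -8.2]
grip_width: 0.0457
```

Emit:
{"api": "carry_out", "payload": {"plan": [{"fingers":1,"dx":0,"dy":0,"dz":0.06,"rx":0,"ry":0,"rz":0},{"fingers":1,"dx":0,"dy":0,"dz":0.03,"rx":0,"ry":0,"rz":0},{"fingers":1,"dx":0,"dy":0,"dz":0,"rx":0,"ry":0,"rz":0}]}}

```text
time_s: 27.62
tool_pos: [0.661, -0.0659, 0.0756]
tool_rot: [-180.0, -0.0, 89.7]
force: [-0.1, 0.5, -7.7]
grip_width: 0.0458
```

Emit:
{"api": "carry_out", "payload": {"plan": [{"fingers":1,"dx":0,"dy":0,"dz":0.03,"rx":0,"ry":0,"rz":0},{"fingers":1,"dx":0,"dy":0,"dz":0.02,"rx":0,"ry":0,"rz":0},{"fingers":1,"dx":0,"dy":0,"dz":0,"rx":0,"ry":0,"rz":0}]}}

```text
time_s: 28.0
tool_pos: [0.6612, -0.066, 0.0748]
tool_rot: [180.0, -0.0, 89.7]
force: [-2.4, 0.6, -1.6]
grip_width: 0.0455
```

Emit:
{"api": "carry_out", "payload": {"plan": [{"fingers":1,"dx":0,"dy":0,"dz":0.02,"rx":0,"ry":0,"rz":0},{"fingers":0,"dx":0,"dy":0,"dz":0,"rx":0,"ry":0,"rz":0},{"fingers":-0.2,"dx":0,"dy":0,"dz":0,"rx":0,"ry":0,"rz":0},{"fingers":-0.4,"dx":0,"dy":0,"dz":0,"rx":0,"ry":0,"rz":0},{"fingers":-0.4,"dx":0,"dy":0,"dz":0,"rx":0,"ry":0,"rz":0},{"fingers":-0.4,"dx":0,"dy":0,"dz":0,"rx":0,"ry":0,"rz":0}], "force": 10}}

```text
time_s: 28.75
tool_pos: [0.6612, -0.066, 0.0734]
tool_rot: [180.0, 0.0, 89.7]
force: [-0.5, 0.3, -0.0]
grip_width: 0.0609
```

Emit:
{"api": "carry_out", "payload": {"plan": [{"fingers":-0.4,"dx":0,"dy":0,"dz":-0.3,"rx":0,"ry":0,"rz":0},{"fingers":-0.4,"dx":0,"dy":0,"dz":-0.7,"rx":0,"ry":0,"rz":0},{"fingers":-0.4,"dx":0,"dy":0,"dz":-1,"rx":0,"ry":0,"rz":0},{"fingers":-0.4,"dx":0,"dy":0,"dz":-1,"rx":0,"ry":0,"rz":0}]}}

```text
time_s: 29.25
tool_pos: [0.6615, -0.0662, 0.1662]
tool_rot: [179.9, 0.0, 89.7]
force: [0.9, 0.6, 0.6]
grip_width: 0.0609
```

```bash
python3 - <<'E'
from h import *
d=save()
a=d["scene"]["color"][240:370,280:400,::-1]
cv2.imwrite("pics/p12.png",cv2.resize(a,(540,585),interpolation=2))
b=d["top"]["color"][235:305,290:380,::-1]
cv2.imwrite("pics/p13.png",cv2.resize(b,None,fx=7,fy=7,interpolation=2))
c=d["scene"]["color"][205:295,230:320,::-1]
cv2.imwrite("pics/p14.png",cv2.resize(c,None,fx=6.5,fy=6.5,interpolation=2))
E
```

```text
(no output)
```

View pics/p12.png

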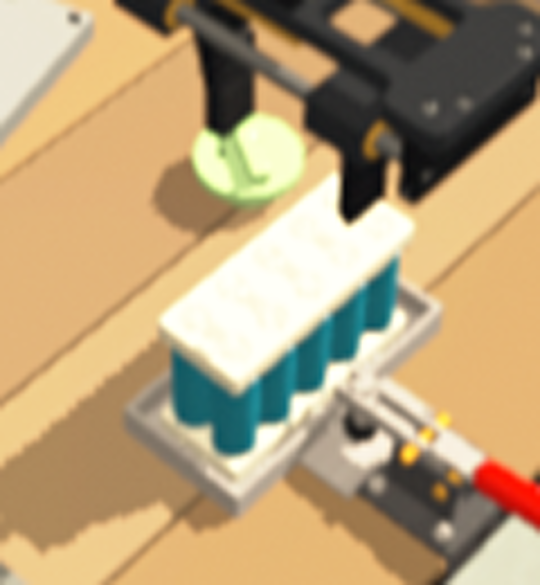

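View pics/p13.png

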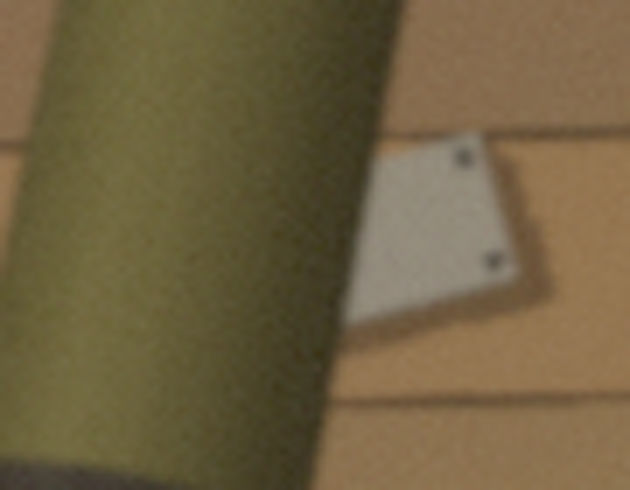

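View pics/p14.png

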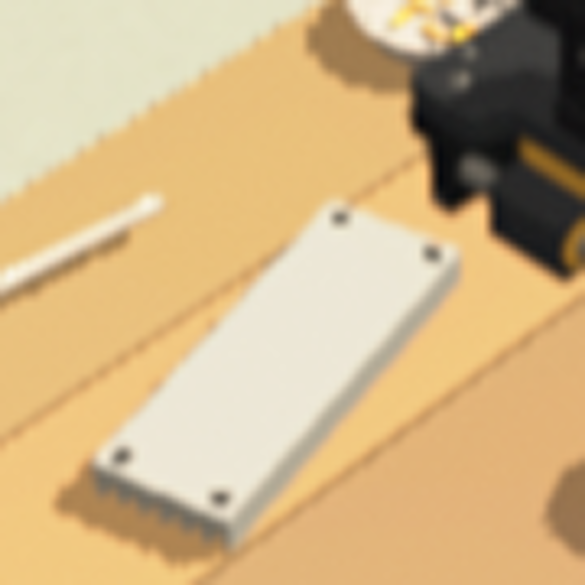

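```bash
python3 - <<'E'
from h import *
d=old();c=d["scene"]
q=np.array([onz(c,((p[0]+.5)/6.5-.5+230,(p[1]+.5)/6.5-.5+205),.036)[:2] for p in((432,254),(221,497),(122,456),(340,217))])
print(q.round(4),q.mean(0))
for v in(q[0]-q[1],q[3]-q[2]): print(np.degrees(np.arctan2(-v[0],v[1])).round(1),np.linalg.norm(v).round(4))
print(tri(d,((465.5)/7+289.5,158.5/7+234.5),((221.5)/6.5+229.5,497.5/6.5+204.5)),tri(d,((112.5)/7+289.5,252.5/7+234.5),((432.5)/6.5+229.5,254.5/6.5+204.5)))
E
```

```text
[[ 0.4293  0.0262]
 [ 0.4622 -0.1054]
 [ 0.4232 -0.1159]
 [ 0.3901  0.017 ]] [ 0.42617883 -0.04453438]
14.0 0.1356
14.0 0.137
(array([ 0.46462622, -0.1066361 ,  0.03895081]), [np.float64(0.10636515701467986), np.float64(0.21029464629027692)]) (array([0.43199013, 0.0254674 , 0.03851502]), [np.float64(0.2969736749148634), np.float64(0.5436369124684622)])
```

Emit:
{"api": "carry_out", "payload": {"plan": [{"fingers":-1,"dx":0,"dy":0,"dz":0,"rx":0,"ry":0,"rz":-0.71},{"fingers":-1,"dx":0,"dy":0,"dz":0,"rx":0,"ry":0,"rz":-0.71},{"fingers":-1,"dx":0.32,"dy":-0.92,"dz":0,"rx":0,"ry":0,"rz":0},{"fingers":-1,"dx":0.32,"dy":-0.92,"dz":0,"rx":0,"ry":0,"rz":0},{"fingers":-1,"dx":0.32,"dy":-0.92,"dz":0,"rx":0,"ry":0,"rz":0},{"fingers":-1,"dx":0.32,"dy":-0.92,"dz":0,"rx":0,"ry":0,"rz":0},{"fingers":-1,"dx":0.32,"dy":-0.92,"dz":0,"rx":0,"ry":0,"rz":0},{"fingers":-1,"dx":0.32,"dy":-0.92,"dz":0,"rx":0,"ry":0,"rz":0},{"fingers":-1,"dx":0.32,"dy":-0.92,"dz":0,"rx":0,"ry":0,"rz":0},{"fingers":-1,"dx":0.32,"dy":-0.92,"dz":0,"rx":0,"ry":0,"rz":0},{"fingers":-1,"dx":0,"dy":0,"dz":0,"rx":0,"ry":0,"rz":0},{"fingers":-1,"dx":0,"dy":0,"dz":0,"rx":0,"ry":0,"rz":0}]}}

```text
time_s: 30.85
tool_pos: [0.4291, -0.0446, 0.1641]
tool_rot: [179.9, 0.0, 103.9]
force: [-0.7, -0.0, -0.3]
grip_width: 0.0872
```

```bash
python3 - <<'E'
from h import *
d=old();c=d["top"]
for u in((325,309.5),(345,311),(364,313),(403,315)): print(u,onz(c,u,.025).round(3))
E
```

```text
(325, 309.5) [ 0.331 -0.022  0.025]
(345, 311) [ 0.326 -0.074  0.025]
(364, 313) [ 0.32  -0.124  0.025]
(403, 315) [ 0.312 -0.225  0.025]
```

Emit:
{"api": "carry_out", "payload": {"plan": [{"fingers":-1,"dx":0,"dy":-0.03,"dz":0.6,"rx":0,"ry":0,"rz":0},{"fingers":-1,"dx":0,"dy":0,"dz":1,"rx":0,"ry":0,"rz":0},{"fingers":-1,"dx":0,"dy":0,"dz":1,"rx":0,"ry":0,"rz":0},{"fingers":-1,"dx":0,"dy":0,"dz":1,"rx":0,"ry":0,"rz":0},{"fingers":-1,"dx":0,"dy":0,"dz":0.6,"rx":0,"ry":0,"rz":0},{"fingers":-1,"dx":0,"dy":0,"dz":0.3,"rx":0,"ry":0,"rz":0},{"fingers":-0.7,"dx":0,"dy":0,"dz":0,"rx":0,"ry":0,"rz":0},{"fingers":-0.5,"dx":0,"dy":0,"dz":0,"rx":0,"ry":0,"rz":0}], "force": 20}}

```text
time_s: 31.85
tool_pos: [0.4283, -0.0448, 0.0292]
tool_rot: [179.9, 0.0, 103.9]
force: [-0.1, 0.5, -0.6]
grip_width: 0.0741
```

Emit:
{"api": "carry_out", "payload": {"plan": [{"fingers":-0.5,"dx":0,"dy":0,"dz":0.16,"rx":0,"ry":0,"rz":0},{"fingers":-0.4,"dx":0,"dy":0,"dz":0,"rx":0,"ry":0,"rz":0},{"fingers":0,"dx":0,"dy":0,"dz":0,"rx":0,"ry":0,"rz":0},{"fingers":1,"dx":0,"dy":0,"dz":0,"rx":0,"ry":0,"rz":0},{"fingers":1,"dx":0,"dy":0,"dz":0,"rx":0,"ry":0,"rz":0},{"fingers":1,"dx":0,"dy":0,"dz":0,"rx":0,"ry":0,"rz":0}], "force": 35}}

```text
time_s: 32.6
tool_pos: [0.4277, -0.0446, 0.0238]
tool_rot: [180.0, -0.0, 103.9]
force: [0.6, 0.3, 0.9]
grip_width: 0.0557
```

Emit:
{"api": "carry_out", "payload": {"plan": [{"fingers":1,"dx":0,"dy":0,"dz":-0.1,"rx":0,"ry":0,"rz":0},{"fingers":1,"dx":0,"dy":0,"dz":-0.3,"rx":0,"ry":0,"rz":0},{"fingers":1,"dx":0,"dy":0,"dz":-0.7,"rx":0,"ry":0,"rz":0},{"fingers":1,"dx":0,"dy":0,"dz":-0.9,"rx":0,"ry":0,"rz":0},{"fingers":1,"dx":0,"dy":0,"dz":-0.9,"rx":0,"ry":0,"rz":0},{"fingers":1,"dx":0,"dy":0,"dz":-0.7,"rx":0,"ry":0,"rz":0.22},{"fingers":1,"dx":0,"dy":0,"dz":-0.3,"rx":0,"ry":0,"rz":0.4},{"fingers":1,"dx":0,"dy":0,"dz":0,"rx":0,"ry":0,"rz":0.4},{"fingers":1,"dx":0,"dy":0,"dz":0,"rx":0,"ry":0,"rz":0.4},{"fingers":1,"dx":0,"dy":0,"dz":0,"rx":0,"ry":0,"rz":0}]}}

```text
time_s: 33.85
tool_pos: [0.4272, -0.0448, 0.1409]
tool_rot: [180.0, -0.0, 89.7]
force: [-0.5, -0.3, -1.6]
grip_width: 0.0555
```

```bash
python3 - <<'E'
from h import *
d=save()
a=d["scene"]["color"][145:305,200:400,::-1]
cv2.imwrite("pics/p15.png",cv2.resize(a,(700,560),interpolation=2))
E
```

```text
(no output)
```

View pics/p15.png

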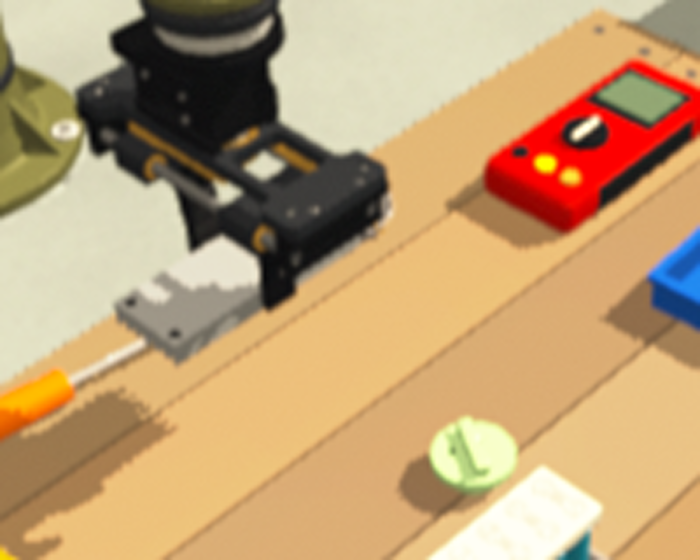

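The plate is held level. Next I'll carry it to the grey tray.

Emit:
{"api": "carry_out", "payload": {"plan": [{"fingers":1,"dx":-0.4,"dy":0.25,"dz":0,"rx":0,"ry":0,"rz":0},{"fingers":1,"dx":-0.8,"dy":0.5,"dz":0,"rx":0,"ry":0,"rz":0},{"fingers":1,"dx":-0.96,"dy":0.6,"dz":0,"rx":0,"ry":0,"rz":0},{"fingers":1,"dx":-0.96,"dy":0.6,"dz":0,"rx":0,"ry":0,"rz":0},{"fingers":1,"dx":-0.96,"dy":0.6,"dz":0,"rx":0,"ry":0,"rz":0},{"fingers":1,"dx":-0.96,"dy":0.6,"dz":0,"rx":0,"ry":0,"rz":0},{"fingers":1,"dx":-0.96,"dy":0.6,"dz":0,"rx":0,"ry":0,"rz":0},{"fingers":1,"dx":-0.96,"dy":0.6,"dz":0,"rx":0,"ry":0,"rz":0},{"fingers":1,"dx":-0.96,"dy":0.6,"dz":0,"rx":0,"ry":0,"rz":0},{"fingers":1,"dx":-0.96,"dy":0.6,"dz":0,"rx":0,"ry":0,"rz":0},{"fingers":1,"dx":-0.7,"dy":0.45,"dz":0,"rx":0,"ry":0,"rz":0},{"fingers":1,"dx":0,"dy":0,"dz":0,"rx":0,"ry":0,"rz":0}]}}

```text
time_s: 35.45
tool_pos: [0.6056, -0.3361, 0.1398]
tool_rot: [-179.9, 0.2, 89.6]
force: [-1.3, -0.3, -2.7]
grip_width: 0.0555
```

Emit:
{"api": "carry_out", "payload": {"plan": [{"fingers":1,"dx":0,"dy":0,"dz":0,"rx":0,"ry":0,"rz":0}]}}

```text
time_s: 35.58
tool_pos: [0.6056, -0.3328, 0.1401]
tool_rot: [-179.9, -0.0, 89.7]
force: [0.4, -0.3, -1.7]
grip_width: 0.0554
```

Emit:
{"api": "carry_out", "payload": {"plan": [{"fingers":1,"dx":0,"dy":0.02,"dz":0.4,"rx":0,"ry":0,"rz":0},{"fingers":1,"dx":0,"dy":0,"dz":0.8,"rx":0,"ry":0,"rz":0},{"fingers":1,"dx":0,"dy":0,"dz":1,"rx":0,"ry":0,"rz":0},{"fingers":1,"dx":0,"dy":0,"dz":0.7,"rx":0,"ry":0,"rz":0},{"fingers":1,"dx":0,"dy":0,"dz":0.4,"rx":0,"ry":0,"rz":0},{"fingers":1,"dx":0,"dy":0,"dz":0.2,"rx":0,"ry":0,"rz":0},{"fingers":1,"dx":0,"dy":0,"dz":0.1,"rx":0,"ry":0,"rz":0},{"fingers":1,"dx":0,"dy":0,"dz":0,"rx":0,"ry":0,"rz":0}]}}

```text
time_s: 36.58
tool_pos: [0.6069, -0.3333, 0.0332]
tool_rot: [179.9, 0.0, 89.7]
force: [-0.2, 0.3, -2.0]
grip_width: 0.0558
```

Emit:
{"api": "carry_out", "payload": {"plan": [{"fingers":1,"dx":0,"dy":0,"dz":0.1,"rx":0,"ry":0,"rz":0},{"fingers":1,"dx":0,"dy":0,"dz":0.05,"rx":0,"ry":0,"rz":0},{"fingers":1,"dx":0,"dy":0,"dz":0.03,"rx":0,"ry":0,"rz":0},{"fingers":1,"dx":0,"dy":0,"dz":0,"rx":0,"ry":0,"rz":0}]}}

```text
time_s: 37.08
tool_pos: [0.6066, -0.333, 0.028]
tool_rot: [180.0, -0.0, 89.7]
force: [-1.4, 1.5, 2.6]
grip_width: 0.0552
```

Emit:
{"api": "carry_out", "payload": {"plan": [{"fingers":-0.35,"dx":0,"dy":0,"dz":0,"rx":0,"ry":0,"rz":0},{"fingers":-0.5,"dx":0,"dy":0,"dz":0,"rx":0,"ry":0,"rz":0},{"fingers":-0.6,"dx":0,"dy":0,"dz":0,"rx":0,"ry":0,"rz":0},{"fingers":-0.6,"dx":0,"dy":0,"dz":0,"rx":0,"ry":0,"rz":0},{"fingers":-0.6,"dx":0,"dy":0,"dz":0,"rx":0,"ry":0,"rz":0},{"fingers":-0.6,"dx":0,"dy":0,"dz":-0.3,"rx":0,"ry":0,"rz":0},{"fingers":-0.6,"dx":0,"dy":0,"dz":-0.7,"rx":0,"ry":0,"rz":0},{"fingers":-0.6,"dx":0,"dy":0,"dz":-1,"rx":0,"ry":0,"rz":0},{"fingers":-0.6,"dx":0,"dy":0,"dz":-1,"rx":0,"ry":0,"rz":0},{"fingers":-0.6,"dx":0,"dy":0,"dz":-1,"rx":0,"ry":0,"rz":0},{"fingers":-0.6,"dx":0,"dy":0,"dz":-1,"rx":0,"ry":0,"rz":0},{"fingers":-0.6,"dx":0,"dy":0,"dz":0,"rx":0,"ry":0,"rz":0}], "force": 10}}

```text
time_s: 38.58
tool_pos: [0.6081, -0.3346, 0.1822]
tool_rot: [179.6, 0.2, 89.7]
force: [1.2, -0.2, -0.3]
grip_width: 0.0695
```

```bash
python3 - <<'E'
from h import *
d=save()
for n in d: cv2.imwrite(f"pics/f_{n}.png",d[n]["color"][:,:,::-1])
E
```

```text
(no output)
```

View pics/f_scene.png

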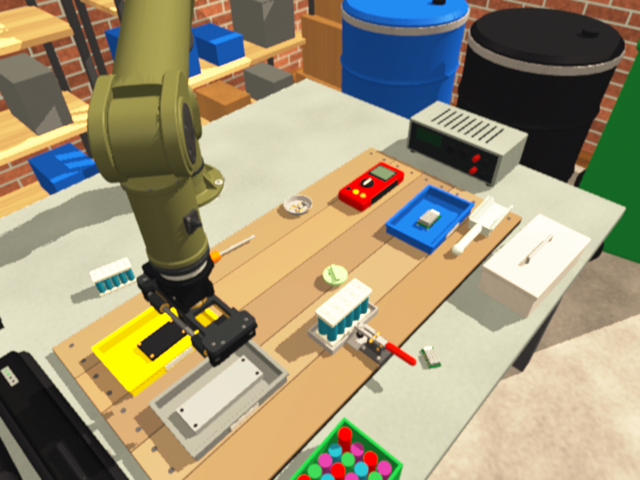

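View pics/f_top.png

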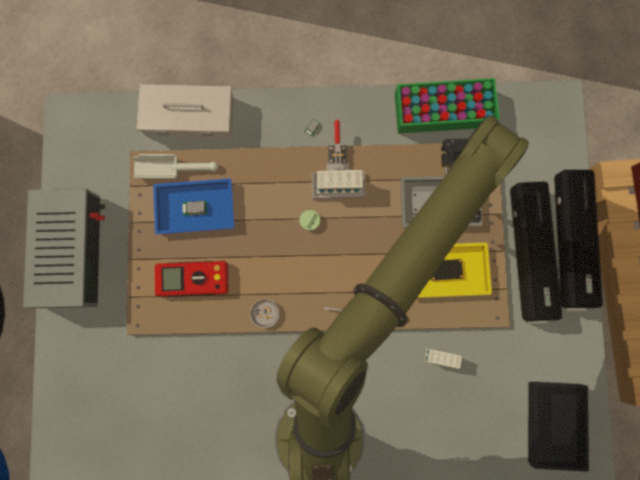

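All four parts are in place: the circuit board at (430,217), carrier near (160,340), cell block at (343,313) and plate at (220,395) in the scene view. The tester and cap haven't moved and the arm is clear.

```bash
python3 - <<'E'
from cell import ticket
print(ticket.sign_off())
E
```

```text
the job is handed in; nothing more can be done
None
```

I took the module apart from the top down and handed the job in at about 38.6 s of the 115 s allowed. The circuit board is in the blue tray, the carrier in the yellow tray, the cell block upright in the clamped holder, and the finned plate in the grey tray. I lowered each part until the wrist force showed contact before letting go.

**Last checks:**
- **Final pictures:** both views show the parts inside their places and right way up, the red tester and green cap where they were, and the gripper clear with nothing in it. In the top view the arm hid part of the yellow and grey trays.
- **Contact heights:** the tool heights at contact put the tray floors at 24 mm and the holder floor at 23 mm, which agrees with your figures.

**What disagreed:**
- **Block position over the holder:** just above the holder, the scene view put the block's near end about 4–5 mm further towards -x than the tool position did. I moved it about 2 mm towards +x. It then went down between the lips without touching them.
- **Calibration:** the two views differed by up to about 3 mm on the stack and trays, which was within the clearances.
- **First move call:** it was refused for missing fields, and nothing moved.

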